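Measure the groove in a bridge chord and log it

TASK

Take the depth gauge from its stand, set it across the groove near the middle of the clamped wooden beam with the probe in the groove, press it down with about 15 N (never above 25 N) until its foot sits flat, and hold it so for a second. Put the gauge back upright and seated on its stand, and slide the marker on the record board to the depth it shows, one tick for each millimetre. Leave everything else where it is.

Things in the scene. Friction and masses are not known exactly. Their poses are not given: they have to be found in the camera images.
- gauge_grip (a point): depth gauge (120 to 210 g, loose): flat steel foot 60 long (its x) x 18 wide (its y) x 10 mm thick, under an upright square aluminium barrel 20 x 20, 52 high, gripped by its two faces across y. This point is the barrel's middle, 36 mm above the foot's underside; z up. A dark pin in the barrel's top rises as the probe goes in.
- gauge_foot (a point): centre of the gauge foot's flat underside, same axes as the grip point; the probe, 5 mm across, sticks out 13 mm below it when fully extended.
- probe (a joint): how far the gauge's sprung probe has been pushed up into the foot, m: 0 = fully out, up to 0.010. It needs 5.5 to 6.5 N to move in; under about 5 N it stays put. A friction brake keeps it where it was pushed after the gauge is lifted, so depth = 13 mm minus this value, as long as the foot was flat on the wood.
- fixture: plywood holder 120 (x) x 230 (y) mm, fixed, origin at the centre of its underside. It clamps a pale wooden beam 66 mm wide (x) and 198 mm long (y), with a groove 9 mm wide along the middle of its top (at x = 0), the beam's whole length along y. It lies on a rubber pad that gives about 1 mm under 15 N. The end jaws are up to 42 mm high.
- groove (a point): point on the groove's centre line at the beam's middle, 40 mm above the holder's underside; axes of the holder. The beam's top lies 0 to 14 mm above this point (packed up by an unknown amount) and the groove is 4.5 to 9.5 mm deep: find both by feel. The gauge foot lies across the groove, its x along this x (either way round).
- stand: low grey plastic stand for the gauge, fixed, origin at the centre of its underside, 94 (x) x 50 (y) mm. The ends of the gauge foot rest on two pads whose tops are 22 mm up, the foot's x along the stand's x; lips 5 mm higher leave 4 mm of play at each end of the foot. The probe hangs free between the pads. The gauge starts here.
- marker_grip (a point): middle of the black marker block of the record board: block 26 (its x) x 20 (its y) x 40 mm high, to be gripped across y; this point is 18 mm below its top, and 36.5 mm above the table. y is the direction of rising scale. It slides along the board with 2.5 N of friction and stays where it is left.
- marker (a joint): position of the marker along the scale, m: 0 at the zero mark (the low end, towards the raised end stop), up to 0.120. The scale has a tick every 10 mm, and one tick stands for 1 mm of groove depth (long ticks at 0, 5 and 10).
- board: aluminium record board with the scale, fixed, 64 (x) x 210 (y) x 14 mm high, origin at the centre of its underside; at its low (-y) end an end stop 34 mm high and 10 mm thick. The marker's middle is 30 mm to -y of the origin at zero.
- tape_roll: clear ring of adhesive tape, 90 mm across, 46 high, flat on the table; origin at the centre of its underside. Bystander.
- water_bottle: closed clear bottle, 70 mm across, 200 high; origin at the centre of its underside. Bystander.
- pliers: pliers with black handles lying flat, about 150 long, 60 wide, 16 high; origin near the pivot on the underside. Bystander.
- pen: marker pen lying down, 120 long, 15 thick; origin under its middle. Bystander.
- stick_bundle: bundle of thin wooden sticks, 240 long, 22 wide, 10 high; origin under its middle. Bystander.
- tape_measure: yellow and black tape measure standing on edge, 65 x 34 x 60 high; origin at the centre of its underside. Bystander.
- phone: black phone lying flat, 150 x 72 x 9; origin at the centre of its underside. Bystander.

How it is judged (in metres and radians):
On the way:
1. the gauge is pressed down on the beam with 11 to 20 N, upright, across the groove near the beam's middle, its probe in the groove (contact force between gauge and fixture between 11 and 20 N and angle between gauge_foot's own z axis and vertical below 0.035 rad and x of gauge_foot in the frame of fixture between -0.006 and 0.006 m and y of gauge_foot in the frame of fixture between -0.06 and 0.06 m and angle between the x axis of gauge_foot and the x axis of fixture, either way round below 0.25 rad and value of joint probe between 0.0025 and 0.0095 m), for 0.4 s.
At the end, for the whole second after the job is handed in: The gauge stands upright and at rest on both pads of its stand, and the marker is within 1 mm of depth (10 mm of slide) of the depth that the gauge's probe holds (((value of joint probe between 0.0085 and 0.009001 m and value of joint marker between 0.03 and 0.055 m) or (value of joint probe between 0.008 and 0.008501 m and value of joint marker between 0.035 and 0.06 m) or (value of joint probe between 0.0075 and 0.008001 m and value of joint marker between 0.04 and 0.065 m) or (value of joint probe between 0.007 and 0.007501 m and value of joint marker between 0.045 and 0.07 m) or (value of joint probe between 0.0065 and 0.007001 m and value of joint marker between 0.05 and 0.075 m) or (value of joint probe between 0.006 and 0.006501 m and value of joint marker between 0.055 and 0.08 m) or (value of joint probe between 0.0055 and 0.006001 m and value of joint marker between 0.06 and 0.085 m) or (value of joint probe between 0.005 and 0.005501 m and value of joint marker between 0.065 and 0.09 m) or (value of joint probe between 0.0045 and 0.005001 m and value of joint marker between 0.07 and 0.095 m) or (value of joint probe between 0.004 and 0.004501 m and value of joint marker between 0.075 and 0.1 m) or (value of joint probe between 0.0035 and 0.004001 m and value of joint marker between 0.08 and 0.105 m) or (value of joint probe between 0.003 and 0.003501 m and value of joint marker between 0.085 and 0.11 m)) and x of gauge_foot in the frame of stand between -0.0065 and 0.0065 m and y of gauge_foot in the frame of stand between -0.014 and 0.014 m and z of gauge_foot in the frame of stand between 0.0195 and 0.0245 m and angle between gauge_foot's own z axis and vertical below 0.06 rad and linear speed of gauge below 0.02 m/s and velocity of joint marker between -0.01 and 0.01 m/s); the robot touches nothing.
It fails at once if the gauge is pressed on the beam with more than 25 N (contact force between gauge and fixture above 25 N).
It fails at once if the gauge is tipped over (more than 60 degrees) (angle between gauge_foot's own z axis and vertical above 1.05 rad).
It fails at once if a bystander is moved by more than 30 mm (distance of any of tape_roll, water_bottle, pliers, pen, stick_bundle, tape_measure, phone from where it was at the start of the episode above 0.03 m).
It also fails if it takes over 72 s, if anything falls off the work surface, if the arm or the gripper's body presses on something with over 40 N, if the wrist force passes 120 N, or if a joint passes its speed limit or range.

ROBOT

A 6-joint arm with a two-finger parallel gripper is mounted at the origin on the work surface. World frame = base frame: x ahead of the robot, y to its left, z up, the work surface at z = 0. Lengths are in mm, angles in degrees, forces in N, time in s.
With the tool pointing down it reaches from about 300 to 850 mm from the base axis. Payload 4.2 kg.
Tool frame: the origin (TCP) lies midway between the tips of the shut fingers; the grasp point (between the pads) lies env.grip_depth behind it (env.grip_depth is the distance from the TCP to the grasp point, in mm); z points along the fingers, y is the direction in which the jaws open and shut (so a half turn about z gives the same grasp; the last joint's range is limited). The gripper opens to 91 mm and grips with 3 to 60 N. Pads are 32 mm wide; open, the fingers measure 118 mm over their backs; the gripper's body (76 mm by 178 mm) begins 60 mm behind the grasp point.
Start: joints at [70.588, 18.312, 89.639, -0, 72.044, -1.146], TCP at [180.223, 546.043, 213.976] pointing down, gripper open.
Joint ranges: [-177.97, 177.97], [-48.28, 115.42], [12.27, 149.76], [-77.06, 257.06], [2.81, 150.46], [-146.56, 146.56]. Speed limits (degrees/s): [147.25, 147.25, 180, 180, 180, 180].

INTERFACE

Orientations are given as [roll, pitch, yaw] about the fixed x, y, z axes, in that order (R = Rz(yaw) Ry(pitch) Rx(roll)).
In Python, from workcell import env, cams, spotter gives the robot as it stands.
- The arm moves only by the tool apply_moves, never from a script. Its argument "plan" is a list of rows, each an object with "jaw": the closure, from 0 (fully open) to 1 (shut); "delta_pos": the shift along the tool's x, y, z in mm, a list of three; "spin": the turn about the tool's z in rad. In form: [{"jaw": jaw, "delta_pos": [dx, dy, dz], "spin": spin}, ...]. A call has exactly 8 rows; each row is the pose to reach, as a shift and turn from the pose measured when the call began, along the tool's axes at that moment; what a row does not reach only later rows make up. A row lasts 1/8 s, in which the tool goes at most 62.5 mm and 10.7 degrees, less where a joint would pass 70% of its speed; a pose out of reach is approached as far as the arm can. A call with a gripper value outside its range is refused whole. The fingers move at their own pace and stop on an object; "squeeze" is the grip in N (left out, the last holds). Time passes only in rows, so rows that repeat a pose let the fingers close, or fill a call up. It gives the time, the measured TCP pose, the force and the opening at its end, in the units of the state.
- env.state(): the state, without advancing time (a new reading comes with each control period).
- cams.grab_frame(name): name is "scene" or "top" or "wrist"; returns the picture (480x640x3 uint8, red, green, blue); there is no depth.
- cams.calibration(name): a dict with "camera_matrix" (3x3 intrinsics, pixels), "rvec" (rotation vector, rad) and "tvec" (3), from world to camera coordinates, as OpenCV has them. Camera axes: x right, y down, z forward; pixel columns grow to the right and rows downward; lengths in mm; the calibration is good to about 2 mm. A picture is of the moment at which its call begins: read the wrist's pose just before it. calibration takes no time and is no camera call; for the wrist camera it gives the pose at the moment of the call.
- env.job_done(): hands the job in, once; it reports no verdict.
Trained networks look in the newest picture that a camera, given by its name, has taken for a name from the list of things; names that differ only in an ending like _2 or _b are one class to them, and where a whole thing is asked for, a point or a joint stands for the part that bears it (a point fixed in the world has none). Each returns a list of dicts, best first, with "confidence" (0 to 1); they miss things now and then, are a little off and sometimes report something else, mostly with a low value. They report only what shows in the picture. A call takes as long as a camera call.
- spotter.masks_of(camera, target): "region" (480x640 bool, what is visible of it) and "extent" ([left, top, right, bottom] in pixels, round what is visible of it).
The state is a dict: "time_s": time; "qpos": joint angles; "qvel": joint speeds; "effort": joint torques, N m; "ee_pos": TCP position; "ee_rot": TCP orientation; "force": force on the tool from outside, world axes, zero at the start; "torque": the same for the moment, N m; "gripper_width": finger opening in mm.
Only numpy, scipy, OpenCV 4.12 (cv2) and the standard library are available. Lean on these libraries where they do the work, as an engineer would, in place of code of your own. Each camera call takes 0.05 s, during which the arm holds its last target.

## Working session

There is one attempt and no reset: what is moved stays moved. The work goes in short steps, Python scripts to look and compute and a tool call to move; the robot and the scene stay as the last step left them, time stands still between calls to the robot, and variables do not carry over. Pictures are saved under pics/ and viewed, and the job is handed in when it is done.

Besides the shell and the picture viewer there is one more tool, called after ">>>" in YAML: its name, and indented under it one key for each argument. apply_moves: Moves the arm, as the interface text tells. Its arguments: {"type":"object","properties":{"plan":{"type":"array"},"squeeze":{"type":"number"}},"required":["plan"]}

```bash
ls; mkdir -p pics; python3 - <<'E'
from workcell import env,cams,spotter
import cv2
print(env.state(), env.grip_depth)
for n in ["scene","top","wrist"]:
    im=cams.grab_frame(n); cv2.imwrite(f"pics/{n}0.png",im[:,:,::-1])
    c=cams.calibration(n); print(n,c)
E
```

```text
pics
{'time_s': 0.0, 'qpos': array([ 7.05865441e+01,  1.83525863e+01,  8.97058284e+01,  9.70089311e-04,
        7.20420419e+01, -1.14533775e+00]), 'qvel': array([-0.04602147, -0.00383505, -0.02226677,  0.00278263, -0.03731586,
        0.0280672 ]), 'effort': array([-1.53592602e-03, -4.12465346e+01, -2.31972599e+01,  7.27286492e-02,
        4.56078211e-02, -1.36893614e-04]), 'ee_pos': array([180.06771484, 545.56189946, 213.11470275]), 'ee_rot': array([-1.79899582e+02, -2.93010194e-03,  1.61731579e+02]), 'force': array([ 0.20210158, -0.06304906, -0.86616352]), 'torque': array([ 0.03863632, -0.00171269,  0.04126028]), 'gripper_width': 91.24528005179647} 18.8
scene {'camera_matrix': array([[576.14443305,   0.        , 324.83309226],
       [  0.        , 576.14443305, 234.42451177],
       [  0.        ,   0.        ,   1.        ]]), 'rvec': array([ 2.01358252,  1.36808435, -0.59112887]), 'tvec': array([-193.11642202, -305.58255048, 1740.51565768])}
top {'camera_matrix': array([[460.04860717,   0.        , 315.94757624],
       [  0.        , 460.04860717, 231.23091219],
       [  0.        ,   0.        ,   1.        ]]), 'rvec': array([ 2.12456081, -2.08222002,  0.24331327]), 'tvec': array([-10.66142537, 580.2991584 , 882.25830494])}
wrist {'camera_matrix': array([[363.9288802 ,   0.        , 319.25151447],
       [  0.        , 363.9288802 , 236.50020743],
       [  0.        ,   0.        ,   1.        ]]), 'rvec': array([-2.37188102, -1.71647068, -0.21492737]), 'tvec': array([-574.06147493,  -29.3561238 ,  390.39640253])}
```

View pics/scene0.png

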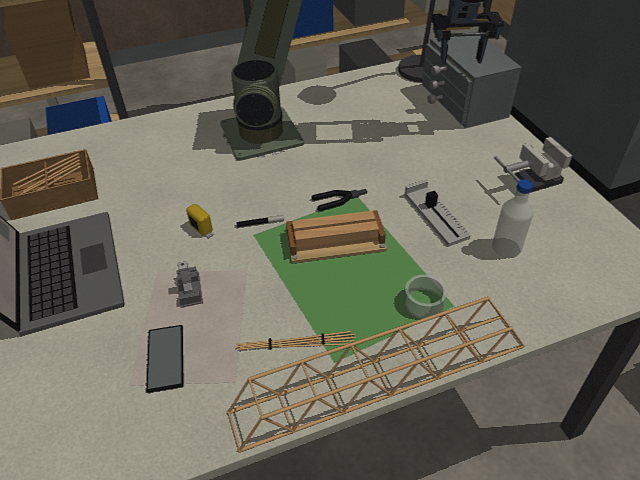

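View pics/top0.png

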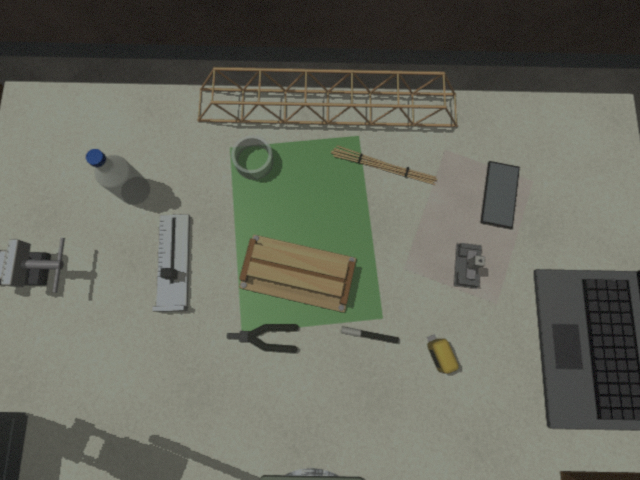

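View pics/wrist0.png

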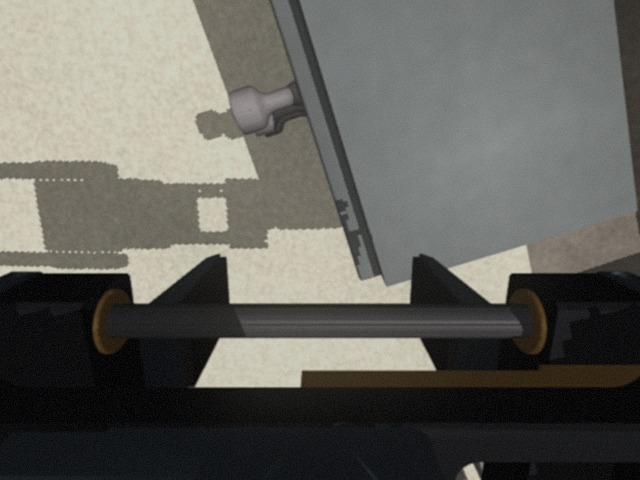

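The top picture shows the gauge on its stand at about (469,265), the beam at (300,272), the record board at (172,262) and its marker at (169,272). I'll zoom in on these and run the masks.

```bash
cat > h.py <<'E'
import numpy as np, cv2
from workcell import env,cams,spotter
def ray(cam,px,z,cal=None):
    c=cal or cams.calibration(cam)
    K=np.array(c["camera_matrix"]);R,_=cv2.Rodrigues(np.array(c["rvec"]));t=np.array(c["tvec"]).ravel()
    d=R.T@np.linalg.inv(K)@np.array([px[0],px[1],1.]); o=-R.T@t
    return o+d*(z-o[2])/d[2]
def proj(cam,P,cal=None):
    c=cal or cams.calibration(cam)
    p,_=cv2.projectPoints(np.array(P,float).reshape(-1,3),np.array(c["rvec"]),np.array(c["tvec"]),np.array(c["camera_matrix"]),None)
    return p.reshape(-1,2)
def crop(src,dst,x0,y0,x1,y1,s):
    im=cv2.imread(src)[y0:y1,x0:x1]; cv2.imwrite(dst,cv2.resize(im,None,fx=s,fy=s,interpolation=cv2.INTER_CUBIC))
E
python3 - <<'E'
from h import *
a=cv2.imread("pics/top0.png")
f=lambda x0,y0,x1,y1,s:cv2.resize(a[y0:y1,x0:x1],None,fx=s,fy=s,interpolation=cv2.INTER_CUBIC)
cv2.imwrite("pics/c1.png",np.hstack([f(435,225,515,305,5),f(135,205,215,325,5)[:400]]))
cv2.imwrite("pics/c2.png",f(230,225,370,325,5))
cams.grab_frame("top")
for n in ["gauge_grip","stand","fixture","marker_grip","board"]:
    for m in spotter.masks_of("top",n)[:2]:
        r=m["region"].astype(np.uint8); cs=max(cv2.findContours(r,0,2)[0],key=cv2.contourArea)
        rr=cv2.minAreaRect(cs); print(n,m["confidence"],m["extent"],rr, cv2.boxPoints(rr).round(1).tolist())
E
```

```text
gauge_grip 0.9 [464.5, 251.0, 487.4, 279.5] ((474.05096435546875, 264.73675537109375), (17.760574340820312, 27.272790908813477), 3.814074993133545) [[464.29998779296875, 277.79998779296875], [466.1000061035156, 250.5], [483.79998779296875, 251.6999969482422], [482.0, 278.8999938964844]]
gauge_grip 0.54 [483.4, 159.6, 521.2, 227.6] ((499.2305603027344, 194.4630126953125), (35.04399871826172, 66.04744720458984), 7.815293312072754) [[477.3999938964844, 224.8000030517578], [486.3999938964844, 159.39999389648438], [521.0999755859375, 164.10000610351562], [512.0999755859375, 229.60000610351562]]
stand 0.74 [454.1, 243.4, 480.2, 287.1] ((466.5774230957031, 265.9102783203125), (24.09459114074707, 43.67375946044922), 2.12109637260437) [[453.70001220703125, 287.29998779296875], [455.29998779296875, 243.60000610351562], [479.3999938964844, 244.5], [477.79998779296875, 288.20001220703125]]
stand 0.64 [153.1, 216.7, 189.0, 314.2] ((173.10739135742188, 263.1603698730469), (35.289302825927734, 99.99358367919922), 4.351077556610107) [[151.6999969482422, 311.70001220703125], [159.3000030517578, 212.0
[... 412 characters left out ...]
3, 175.8, 279.8] ((167.5, 273.5), (11.0, 17.0), 90.0) [[159.0, 268.0], [176.0, 268.0], [176.0, 279.0], [159.0, 279.0]]
board 0.84 [154.5, 214.8, 190.3, 311.7] ((170.56918334960938, 262.5248718261719), (35.013790130615234, 97.74101257324219), 1.3322198390960693) [[151.89999389648438, 311.0], [154.1999969482422, 213.3000030517578], [189.1999969482422, 214.10000610351562], [186.89999389648438, 311.79998779296875]]
board 0.24 [85.7, 148.9, 153.2, 206.3] ((115.80488586425781, 175.243896484375), (74.33871459960938, 34.04587936401367), 38.65980911254883) [[76.0999984741211, 165.3000030517578], [97.4000015258789, 138.6999969482422], [155.5, 185.1999969482422], [134.1999969482422, 211.8000030517578]]
```

View pics/c1.png

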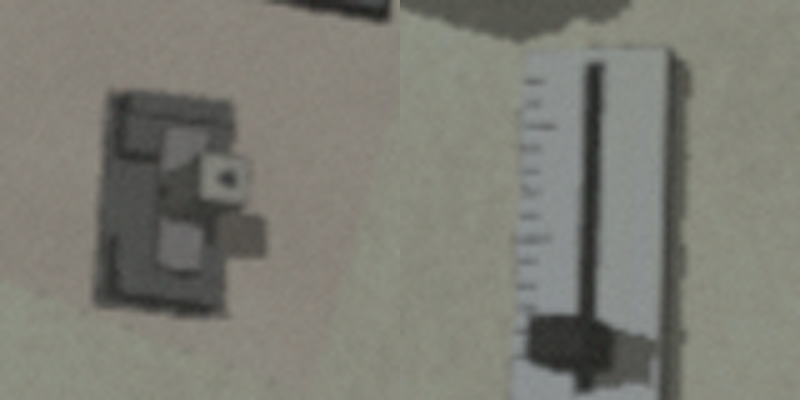

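View pics/c2.png

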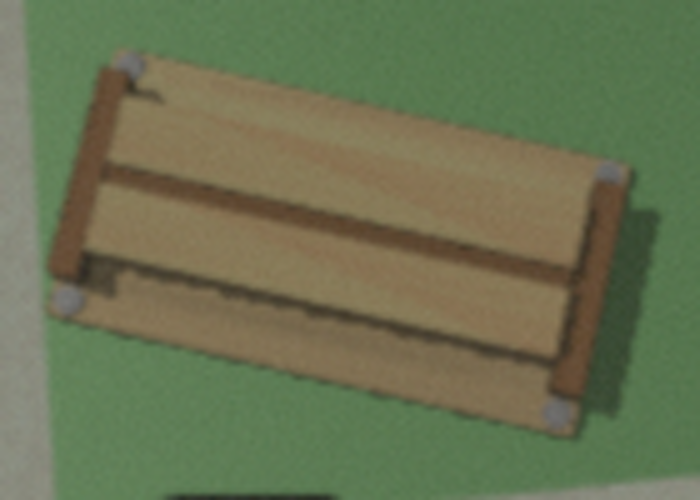

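```bash
python3 - <<'E'
from h import *
g=lambda u,x0,y0:(x0+(u[0]+.0)/5-.4,y0+u[1]/5-.4)
st=[(108,92),(235,100),(228,318),(95,305)]
P=[ray("top",g(u,435,225),22)[:2] for u in st]; print("stand",np.round(P,1).tolist(),np.mean(P,0))
print("barrel top",ray("top",g((224,178),435,225),84))
print("foot pads", [ray("top",g(u,435,225),32)[:2].round(1) for u in [(185,130),(182,268)]])
fx=[(118,48),(630,165),(577,437),(48,315)]
for z in (0,10):
  P=np.array([ray("top",g(u,230,225),z)[:2] for u in fx]); print("fix",z,P.round(1).tolist(),P.mean(0),np.linalg.norm(P[0]-P[1]),np.linalg.norm(P[1]-P[2]))
for z in (40,54): print("groove",[ray("top",g(u,230,225),z)[:2].round(1) for u in [(105,170),(575,277)]])
bd=[(525,50),(672,48)]
print("board",[ray("top",(135+(u-400)/5-.4,205+v/5-.4),14)[:2].round(1) for u,v in bd])
print("ticks",[ray("top",(135+(u-400)/5-.4,205+v/5-.4),14)[:2].round(1) for u,v in [(540,127),(537,240)]])
print("slot",[ray("top",(135+(u-400)/5-.4,205+v/5-.4),14)[:2].round(1) for u,v in [(596,65),(586,390)]])
print("marker top",ray("top",(135+170/5-.4,205+343/5-.4),54.5))
c=cams.calibration("top");R,_=cv2.Rodrigues(c["rvec"]);print(-R.T@c["tvec"])
c=cams.calibration("wrist");R,_=cv2.Rodrigues(c["rvec"]);print(-R.T@c["tvec"],R)
E
```

```text
stand [[570.8, -301.1], [568.5, -355.7], [474.7, -347.0], [479.1, -291.2]] [ 523.28354781 -323.74211592]
barrel top [ 523.71184956 -326.3634639    84.        ]
foot pads [array([ 553. , -329.9]), array([ 494.2, -325.3])]
fix 0 [[586.0, 139.0], [538.4, -86.7], [420.9, -64.2], [468.1, 163.1]] [503.33934188  37.79530124] 230.62979152277427 119.6029719672346
fix 10 [[583.8, 137.6], [536.7, -85.8], [420.4, -63.5], [467.1, 161.5]] [501.9691234   37.44146292] 228.30012076824568 118.39482125909316
groove [array([524.9, 136.3]), array([484.1, -60.3])]
groove [array([522.6, 134.3]), array([482.4, -59.4])]
board [array([622.6, 344. ]), array([624.8, 279.8])]
ticks [array([588.1, 334.2]), array([538.3, 330.8])]
slot [array([616.5, 312.4]), array([474.3, 304. ])]
marker top [488.94065077 299.75360503  54.5       ]
[367.69218957   2.76646361 989.96732081]
[114.29710701 567.89784734 384.49430117] [[ 0.3128913   0.94978815 -0.00123061]
 [ 0.91974703 -0.30267097  0.24991136]
 [ 0.23699038 -0.07932694 -0.96826794]]
```

```bash
cat >> h.py <<'E'
def to(x,y,z,yaw,s=None):
    s=s or env.state()
    from scipy.spatial.transform import Rotation as Ro
    R=Ro.from_euler('xyz',s["ee_rot"],degrees=True).as_matrix()
    d=R.T@(np.array([x,y,z])-s["ee_pos"])
    cy=np.degrees(np.arctan2(R[1,0],R[0,0])); dy=(yaw-cy+180)%360-180
    print("t",round(s["time_s"],2),"pos",s["ee_pos"].round(2),"rot",s["ee_rot"].round(2),"F",s["force"].round(2),"w",round(s["gripper_width"],1))
    print("delta",d.round(2).tolist(),"spin",round(-np.radians(dy),4))
E
python3 -c "
from h import *
to(504,38,215,168.3)"
```

```text
t 0.45 pos [180.21 546.   213.89] rot [-180.      0.    161.73] F [ 0.37  0.24 -0.42] w 91.0
delta [-466.69, -380.93, -1.08] spin -0.1146
```

>>> apply_moves:
  plan:
    - {"jaw": 0,"delta_pos": [-48,-39,-5],"spin": -0.02}
    - {"jaw": 0,"delta_pos": [-96,-78,-10],"spin": -0.04}
    - {"jaw": 0,"delta_pos": [-144,-117,-10],"spin": -0.06}
    - {"jaw": 0,"delta_pos": [-192,-156,-10],"spin": -0.08}
    - {"jaw": 0,"delta_pos": [-240,-195,-10],"spin": -0.1}
    - {"jaw": 0,"delta_pos": [-288,-234,-10],"spin": -0.115}
    - {"jaw": 0,"delta_pos": [-336,-273,-10],"spin": -0.115}
    - {"jaw": 0,"delta_pos": [-384,-312,-10],"spin": -0.115}

```text
time_s: 1.45
ee_pos: [448.0, 127.6, 224.3]
ee_rot: [180.0, 0.1, 168.3]
force: [1.2, 0.7, -0.0]
gripper_width: 91.5
```

```bash
python3 -c "
from h import *
to(504,38,215,168.3)"
```

```text
t 1.45 pos [448.02 127.58 224.3 ] rot [1.7996e+02 6.0000e-02 1.6831e+02] F [ 1.16  0.69 -0.01] w 91.5
delta [-72.96, -76.39, 9.32] spin 0.0003
```

>>> apply_moves:
  plan:
    - {"jaw": 0,"delta_pos": [-36,-38,5],"spin": 0}
    - {"jaw": 0,"delta_pos": [-73,-76,9],"spin": 0}
    - {"jaw": 0,"delta_pos": [-73,-76,9],"spin": 0}
    - {"jaw": 0,"delta_pos": [-73,-76,9],"spin": 0}
    - {"jaw": 0,"delta_pos": [-73,-76,9],"spin": 0}
    - {"jaw": 0,"delta_pos": [-73,-76,9],"spin": 0}
    - {"jaw": 0,"delta_pos": [-73,-76,9],"spin": 0}
    - {"jaw": 0,"delta_pos": [-73,-76,9],"spin": 0}

```text
time_s: 2.45
ee_pos: [504.0, 38.7, 215.4]
ee_rot: [180.0, 0.1, 168.4]
force: [0.5, -0.2, -0.7]
gripper_width: 91.2
```

```bash
python3 -c "
from h import *
import pickle
to(523.5,-326,190,174.7)
c=cams.calibration('wrist');im=cams.grab_frame('wrist');cv2.imwrite('pics/w1.png',im[:,:,::-1]);pickle.dump(c,open('w1.pkl','wb'))"
```

```text
t 2.45 pos [504.02  38.74 215.43] rot [1.7996e+02 7.0000e-02 1.6835e+02] F [ 0.48 -0.15 -0.74] w 91.2
delta [-92.67, -353.32, 25.27] spin -0.1107
```

View pics/w1.png

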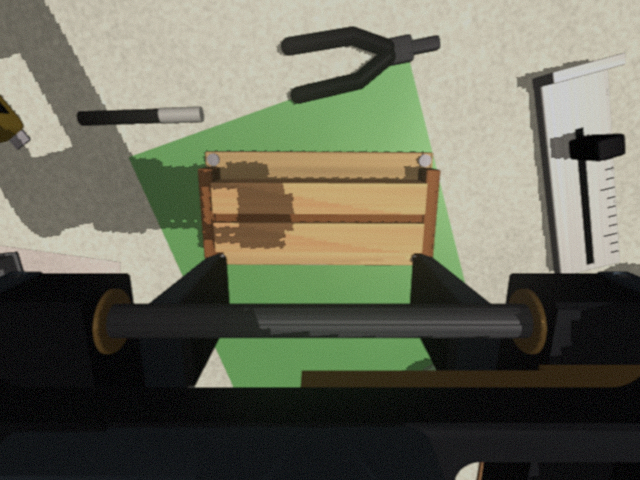

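The wrist picture shows the beam well aligned with the tool. The groove lies along rows 214–222 between columns 213 and 428, and the board is at right.

```bash
python3 -c "
from h import *
import pickle
crop('pics/w1.png','pics/w1c.png',195,145,445,275,3)
crop('pics/w1.png','pics/w1d.png',520,40,640,280,2.4)
c=pickle.load(open('w1.pkl','rb'))
im=cv2.imread('pics/w1.png').astype(int)
for col in (230,340,370,400,415):
    print(col, im[195:245,col-2:col+3].mean(1).sum(1).astype(int).tolist())
"
```

```text
230 [449, 446, 456, 459, 458, 462, 465, 458, 457, 453, 453, 462, 467, 463, 467, 462, 465, 451, 396, 294, 247, 242, 246, 249, 242, 235, 209, 278, 413, 459, 437, 390, 306, 257, 251, 258, 250, 249, 291, 359, 361, 289, 260, 257, 265, 259, 277, 310, 366, 434]
340 [487, 487, 482, 478, 478, 482, 486, 473, 471, 462, 459, 457, 458, 463, 465, 464, 460, 469, 433, 348, 283, 266, 271, 267, 270, 255, 225, 241, 360, 466, 491, 484, 481, 478, 475, 472, 474, 481, 478, 482, 482, 484, 476, 474, 483, 479, 479, 478, 460, 458]
370 [482, 481, 484, 482, 479, 482, 482, 483, 478, 472, 482, 475, 484, 480, 475, 467, 466, 460, 433, 354, 286, 267, 278, 272, 269, 257, 209, 216, 328, 455, 499, 485, 482, 474, 471, 470, 475, 470, 480, 478, 477, 478, 481, 474, 480, 474, 476, 475, 470, 475]
400 [478, 476, 481, 482, 484, 481, 484, 482, 485, 478, 482, 480, 483, 486, 493, 490, 480, 478, 449, 374, 295, 273, 272, 277, 277, 275, 253, 240, 331, 459, 490, 485, 480, 473, 471, 469, 466, 469, 477, 470, 473, 474, 484, 475, 479, 477, 478, 471, 469, 470]
415 [475, 476, 483, 478, 482, 483, 482, 488, 485, 480, 482, 483, 488, 493, 494, 491, 487, 486, 465, 392, 307, 277, 271, 276, 273, 285, 260, 237, 330, 454, 489, 481, 478, 475, 465, 468, 468, 468, 469, 468, 474, 473, 476, 471, 474, 477, 478, 472, 478, 472]
```

View pics/w1c.png

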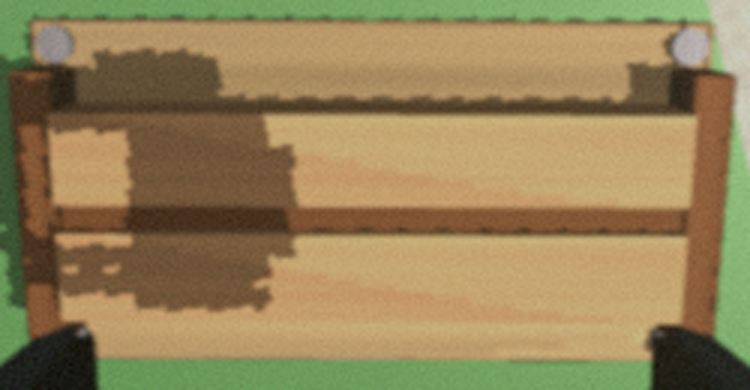

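View pics/w1d.png

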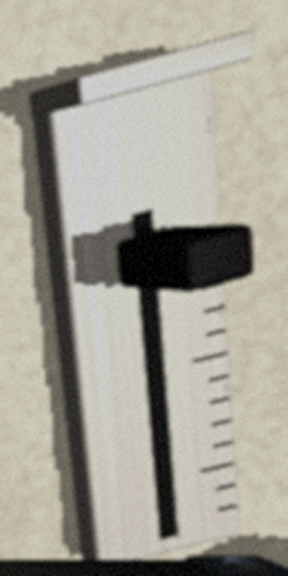

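```bash
python3 -c "
from h import *
import pickle
c=pickle.load(open('w1.pkl','rb'))
for z in (40,44,48,52,56):
  r=lambda p:ray('wrist',p,z,c)[:2]
  W=np.linalg.norm(r((320,182.3))-r((320,265)))
  a=r((230,218.4));b=r((415,219));e=[r((213,218.4)),r((426,219))]
  print(z,'W',W.round(1),'groove pts',a.round(1),b.round(1),'ang',np.degrees(np.arctan2(*(a-b)[::-1])).round(2),'ends',np.round(e,1).tolist(),np.linalg.norm(e[0]-e[1]).round(1), np.mean(e,0).round(1))
r=lambda p:ray('wrist',p,14,c)[:2]
d=lambda u,v:(520+u/2.4,40+v/2.4)
# ticks
print('slot',r(d(143,215)),r(d(168,538)))
for n,p in dict(t5=(212,357),t10=(215,468)).items(): print(n,r(d(*p)))
r2=lambda p:ray('wrist',p,54.5,c)[:2]
print('marker top corners',[r2(d(*p)).round(1) for p in [(188,230),(250,226),(252,272),(190,290)]])
"
```

```text
40 W 82.4 groove pts [488.4 -46.6] [525.1 129. ] ang -101.8 ends [[485.1, -62.7], [527.2, 139.4]] 206.5 [506.2  38.3]
44 W 81.5 groove pts [487.8 -45.5] [524.1 128.1] ang -101.8 ends [[484.5, -61.4], [526.2, 138.4]] 204.1 [505.4  38.5]
48 W 80.5 groove pts [487.2 -44.3] [523.  127.2] ang -101.8 ends [[484.0, -60.1], [525.1, 137.4]] 201.8 [504.5  38.7]
52 W 79.6 groove pts [486.6 -43.2] [522.  126.3] ang -101.8 ends [[483.4, -58.7], [524.1, 136.4]] 199.4 [503.7  38.8]
56 W 78.6 groove pts [486. -42.] [521.  125.5] ang -101.8 ends [[482.8, -57.4], [523.0, 135.4]] 197.0 [502.9  39. ]
slot [475.44616124 305.05094284] [618.96970502 312.47778349]
t5 [540.23071933 332.30466497]
t10 [590.16533915 333.29520817]
marker top corners [array([479.8, 293.5]), array([482.9, 315.7]), array([499.8, 316.5]), array([501.8, 294. ])]
```

Beam groove middle is about (503.7, 38.8) with the beam top near z 50, and the marker zero is at x ≈ 490. Next I'll hover over the gauge.

>>> apply_moves:
  plan:
    - {"jaw": 0,"delta_pos": [-16,-59,4],"spin": -0.02}
    - {"jaw": 0,"delta_pos": [-31,-118,8],"spin": -0.04}
    - {"jaw": 0,"delta_pos": [-46,-177,12],"spin": -0.06}
    - {"jaw": 0,"delta_pos": [-62,-236,16],"spin": -0.08}
    - {"jaw": 0,"delta_pos": [-77,-295,20],"spin": -0.1}
    - {"jaw": 0,"delta_pos": [-93,-353,20],"spin": -0.11}
    - {"jaw": 0,"delta_pos": [-93,-353,20],"spin": -0.11}
    - {"jaw": 0,"delta_pos": [-93,-353,20],"spin": -0.11}

```text
time_s: 3.5
ee_pos: [523.5, -325.4, 194.9]
ee_rot: [179.9, 0.0, 174.6]
force: [0.7, 0.7, 0.2]
gripper_width: 91.4
```

```bash
python3 -c "
from h import *
import pickle
to(523.5,-326,190,174.7)
c=cams.calibration('wrist');im=cams.grab_frame('wrist');cv2.imwrite('pics/w2.png',im[:,:,::-1]);pickle.dump(c,open('w2.pkl','wb'))
crop('pics/w2.png','pics/w2c.png',240,140,400,280,5)"
```

```text
t 3.5 pos [ 523.54 -325.4   194.86] rot [1.7990e+02 2.0000e-02 1.7461e+02] F [0.73 0.7  0.22] w 91.4
delta [-0.02, -0.61, 4.86] spin -0.0016
```

View pics/w2.png

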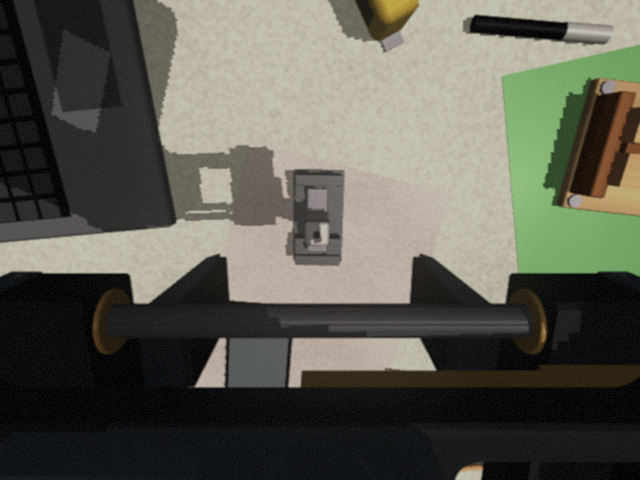

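View pics/w2c.png

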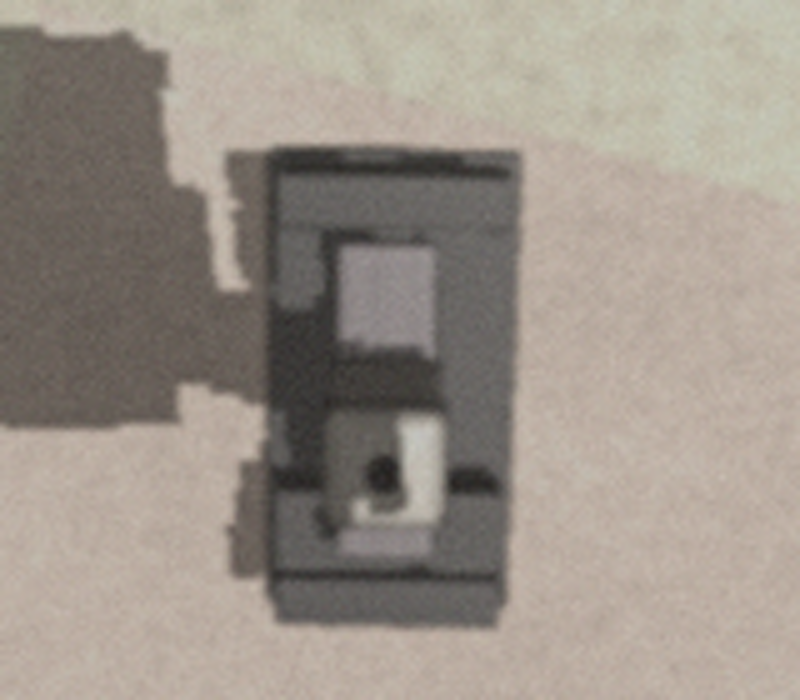

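Gauge barrel top is at about pixel (317, 233), aligned with the tool.

```bash
python3 -c "
from h import *
import pickle
c=pickle.load(open('w2.pkl','rb'))
d=lambda u,v:(240+u/5-.4,140+v/5-.4)
print('barrel top',ray('wrist',d(386,468),84,c), [ray('wrist',d(*p),84,c)[:2].round(1) for p in [(328,410),(445,412),(443,525),(327,525)]])
print('foot back',[ray('wrist',d(*p),32,c)[:2].round(1) for p in [(338,245),(434,243),(338,345),(434,345),(341,555),(432,555)]])
print('stand',[ray('wrist',d(*p),27,c)[:2].round(1) for p in [(272,150),(522,150),(500,625),(275,625)]])
"
```

```text
barrel top [ 523.77058053 -327.51339583   84.        ] [array([ 513.5, -335.7]), array([ 515.6, -317.4]), array([ 534. , -319.3]), array([ 532.3, -337.8])]
foot back [array([ 493.9, -333.8]), array([ 495.2, -316.3]), array([ 512.4, -335.7]), array([ 514. , -317.9]), array([ 552.9, -339.2]), array([ 554.5, -321.9])]
stand [array([ 476.1, -344.3]), array([ 480.4, -298.7]), array([ 571.5, -310. ]), array([ 567.4, -353.9])]
```

```bash
python3 -c "
from h import *
to(524,-327.6,40,174.8)"
```

```text
t 3.55 pos [ 523.67 -324.76  195.06] rot [1.7991e+02 3.0000e-02 1.7468e+02] F [ 0.48 -0.05  0.09] w 91.5
delta [-0.51, -3.03, 155.06] spin -0.0021
```

>>> apply_moves:
  plan:
    - {"jaw": 0,"delta_pos": [-0.5,-3,30],"spin": -0.002}
    - {"jaw": 0,"delta_pos": [-0.5,-3,65],"spin": -0.002}
    - {"jaw": 0,"delta_pos": [-0.5,-3,100],"spin": -0.002}
    - {"jaw": 0,"delta_pos": [-0.5,-3,130],"spin": -0.002}
    - {"jaw": 0,"delta_pos": [-0.5,-3,148],"spin": -0.002}
    - {"jaw": 0,"delta_pos": [-0.5,-3,154],"spin": -0.002}
    - {"jaw": 0,"delta_pos": [-0.5,-3,154],"spin": -0.002}
    - {"jaw": 0,"delta_pos": [-0.5,-3,154],"spin": -0.002}
  squeeze: 30

```text
time_s: 4.55
ee_pos: [524.7, -327.6, 42.3]
ee_rot: [180.0, 0.1, 174.8]
force: [-0.3, 0.3, -0.0]
gripper_width: 91.2
```

```bash
python3 -c "
from h import *
to(524,-327.6,40,174.8)
im=cams.grab_frame('wrist');cv2.imwrite('pics/w3.png',im[:,:,::-1])
to(524,-327.6,40,174.8)"
```

```text
t 4.55 pos [ 524.74 -327.59   42.26] rot [1.7997e+02 1.4000e-01 1.7482e+02] F [-0.3   0.35 -0.02] w 91.2
delta [0.74, -0.08, 2.26] spin 0.0004
t 4.6 pos [ 524.67 -327.7    42.25] rot [1.7997e+02 1.4000e-01 1.7481e+02] F [ 0.01  0.12 -0.12] w 91.4
delta [0.69, 0.04, 2.25] spin 0.0002
```

View pics/w3.png

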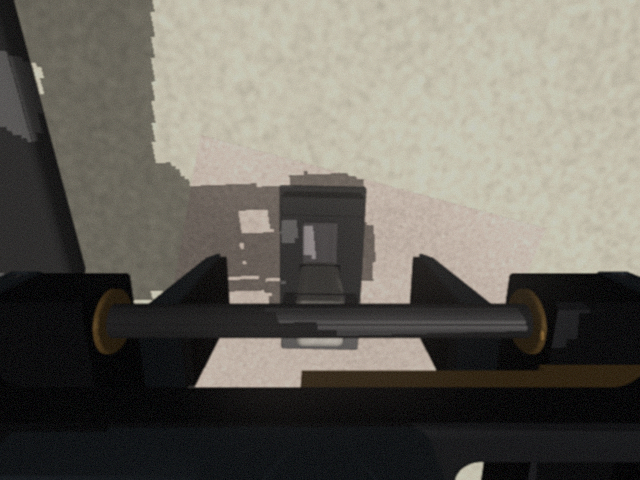

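The barrel stands between the fingers, centred at column 320. Closing.

>>> apply_moves:
  plan:
    - {"jaw": 0.3,"delta_pos": [0.5,0,1],"spin": 0}
    - {"jaw": 0.6,"delta_pos": [0.5,0,1],"spin": 0}
    - {"jaw": 0.7,"delta_pos": [0.5,0,1],"spin": 0}
    - {"jaw": 0.8,"delta_pos": [0.5,0,1],"spin": 0}
    - {"jaw": 1,"delta_pos": [0.5,0,1],"spin": 0}
    - {"jaw": 1,"delta_pos": [0.5,0,1],"spin": 0}
    - {"jaw": 1,"delta_pos": [0.5,0,1],"spin": 0}
    - {"jaw": 1,"delta_pos": [0.5,0,1],"spin": 0}
  squeeze: 35

```text
time_s: 5.6
ee_pos: [524.2, -327.6, 41.2]
ee_rot: [180.0, 0.1, 174.8]
force: [0.3, 0.4, -0.4]
gripper_width: 19.7
```

```bash
python3 -c "
from h import *
to(524,-327.6,40,174.8)"
```

```text
t 5.6 pos [ 524.18 -327.63   41.2 ] rot [1.7997e+02 1.4000e-01 1.7481e+02] F [ 0.35  0.37 -0.42] w 19.7
delta [0.18, 0.02, 1.2] spin 0.0002
```

>>> apply_moves:
  plan:
    - {"jaw": 1,"delta_pos": [0,0,-15],"spin": 0}
    - {"jaw": 1,"delta_pos": [0,0,-40],"spin": 0}
    - {"jaw": 1,"delta_pos": [0,0,-70],"spin": 0}
    - {"jaw": 1,"delta_pos": [0,0,-90],"spin": 0}
    - {"jaw": 1,"delta_pos": [0,0,-100],"spin": 0}
    - {"jaw": 1,"delta_pos": [0,0,-100],"spin": 0}
    - {"jaw": 1,"delta_pos": [0,0,-100],"spin": 0}
    - {"jaw": 1,"delta_pos": [0,0,-100],"spin": 0}

```text
time_s: 6.6
ee_pos: [523.4, -327.4, 140.2]
ee_rot: [179.9, 0.0, 174.8]
force: [-0.7, 0.0, -1.4]
gripper_width: 19.8
```

```bash
python3 -c "
from h import *
im=cams.grab_frame('wrist');cv2.imwrite('pics/w4.png',im[:,:,::-1])
to(503.7,38.8,120,168.2)"
```

```text
t 6.65 pos [ 523.57 -327.42  140.31] rot [1.7992e+02 5.0000e-02 1.7481e+02] F [ 0.26  0.03 -0.81] w 19.9
delta [52.91, 362.89, 20.76] spin 0.1154
```

View pics/w4.png

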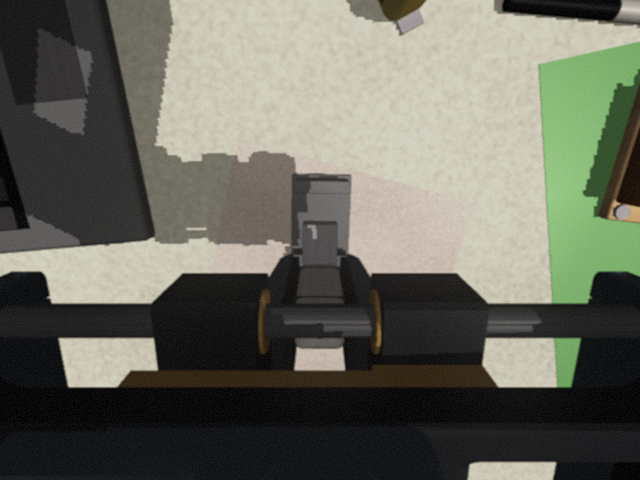

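The gauge has come up with the gripper: its foot shows at (320,240), clear of the stand. Now to the beam.

>>> apply_moves:
  plan:
    - {"jaw": 1,"delta_pos": [8,52,3],"spin": 0.02}
    - {"jaw": 1,"delta_pos": [16,110,6],"spin": 0.04}
    - {"jaw": 1,"delta_pos": [24,168,9],"spin": 0.06}
    - {"jaw": 1,"delta_pos": [33,226,12],"spin": 0.08}
    - {"jaw": 1,"delta_pos": [41,284,16],"spin": 0.1}
    - {"jaw": 1,"delta_pos": [48,330,20],"spin": 0.115}
    - {"jaw": 1,"delta_pos": [53,363,20],"spin": 0.115}
    - {"jaw": 1,"delta_pos": [53,363,20],"spin": 0.115}

```text
time_s: 7.65
ee_pos: [503.2, 40.8, 120.5]
ee_rot: [179.9, -0.0, 168.4]
force: [-0.5, -0.8, -1.7]
gripper_width: 19.9
```

```bash
python3 -c "
from h import *
import pickle
to(503.7,38.8,120,168.2)
c=cams.calibration('wrist');im=cams.grab_frame('wrist');cv2.imwrite('pics/w5.png',im[:,:,::-1]);pickle.dump(c,open('w5.pkl','wb'))
to(503.7,38.8,100,168.2)
im=cams.grab_frame('scene');cv2.imwrite('pics/s5.png',im[:,:,::-1])
crop('pics/s5.png','pics/s5c.png',260,150,420,290,5)"
```

```text
t 7.65 pos [503.25  40.8  120.47] rot [179.91  -0.   168.43] F [-0.48 -0.75 -1.68] w 19.9
delta [-0.85, -1.87, 0.47] spin 0.004
t 7.7 pos [503.46  39.58 120.54] rot [1.7994e+02 2.0000e-02 1.6836e+02] F [-0.29 -0.06 -1.78] w 19.8
delta [-0.39, -0.73, 20.54] spin 0.0027
```

View pics/w5.png

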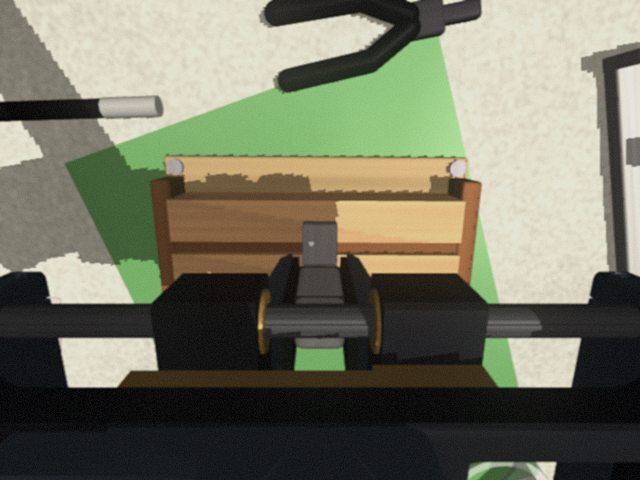

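View pics/s5c.png

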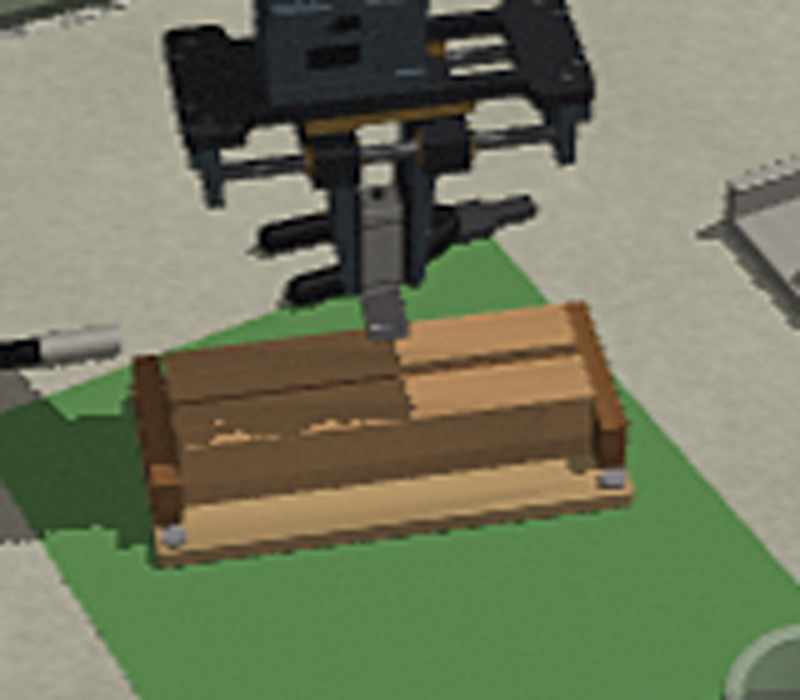

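```bash
python3 -c "
from h import *
import pickle
c=pickle.load(open('w5.pkl','rb'))
im=cv2.imread('pics/w5.png').astype(int)
for col in (200,230,370,400,440):
    v=im[225:265,col-3:col+4].mean(1).sum(1); g=np.gradient(cv2.GaussianBlur(v.reshape(-1,1),(1,3),0).ravel())
    a,b=225+g.argmin(),225+g.argmax(); m=(a+b)/2
    print(col,a,b,[ray('wrist',(col,m),z,c)[:2].round(1).tolist() for z in (46,50,54)])
crop('pics/w5.png','pics/w5c.png',150,150,490,290,2.3)
"
```

```text
200 241 254 [[488.2, -41.5], [487.3, -39.9], [486.5, -38.4]]
230 242 254 [[492.7, -21.0], [491.8, -19.8], [490.9, -18.5]]
370 242 255 [[512.8, 75.1], [511.5, 74.8], [510.2, 74.4]]
400 242 255 [[517.0, 95.7], [515.6, 95.0], [514.3, 94.4]]
440 243 255 [[523.0, 123.2], [521.5, 122.0], [520.1, 120.9]]
```

View pics/w5c.png

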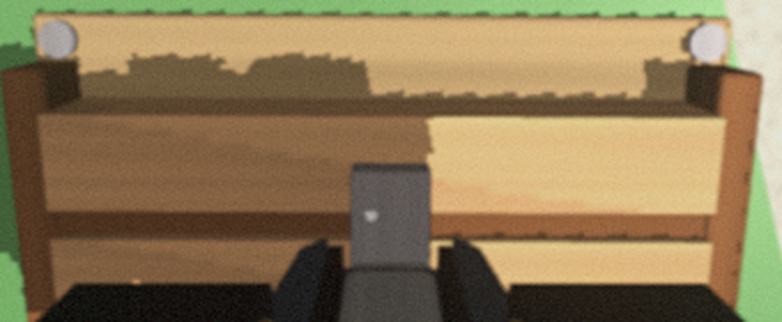

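```bash
python3 -c "
from h import *
to(504.2,38.8,88,168.2)"
```

```text
t 7.75 pos [503.58  38.81 120.59] rot [1.7995e+02 3.0000e-02 1.6828e+02] F [ 0.68  0.19 -0.83] w 19.5
delta [-0.59, 0.09, 32.59] spin 0.0013
```

>>> apply_moves:
  plan:
    - {"jaw": 1,"delta_pos": [-0.6,0,10],"spin": 0}
    - {"jaw": 1,"delta_pos": [-0.6,0,20],"spin": 0}
    - {"jaw": 1,"delta_pos": [-0.6,0,28],"spin": 0}
    - {"jaw": 1,"delta_pos": [-0.6,0,32],"spin": 0}
    - {"jaw": 1,"delta_pos": [-0.6,0,32],"spin": 0}
    - {"jaw": 1,"delta_pos": [-0.6,0,32],"spin": 0}
    - {"jaw": 1,"delta_pos": [-0.6,0,32],"spin": 0}
    - {"jaw": 1,"delta_pos": [-0.6,0,32],"spin": 0}

```text
time_s: 8.75
ee_pos: [504.3, 38.8, 88.8]
ee_rot: [179.9, 0.1, 168.3]
force: [-0.2, 0.0, -2.1]
gripper_width: 19.9
```

```bash
python3 -c "
from h import *
to(504.2,38.8,84,168.2)
im=cams.grab_frame('wrist');cv2.imwrite('pics/w6.png',im[:,:,::-1])
to(504.2,38.8,84,168.2)
im=cams.grab_frame('scene');cv2.imwrite('pics/s6.png',im[:,:,::-1])
crop('pics/s6.png','pics/s6c.png',280,170,400,270,6)"
```

```text
t 8.75 pos [504.31  38.77  88.8 ] rot [1.7994e+02 5.0000e-02 1.6828e+02] F [-0.19  0.04 -2.08] w 19.9
delta [0.12, 0.01, 4.8] spin 0.0014
t 8.8 pos [504.29  38.76  88.76] rot [1.7994e+02 5.0000e-02 1.6828e+02] F [-0.74 -0.34 -1.56] w 19.8
delta [0.1, 0.01, 4.76] spin 0.0014
```

View pics/s6c.png

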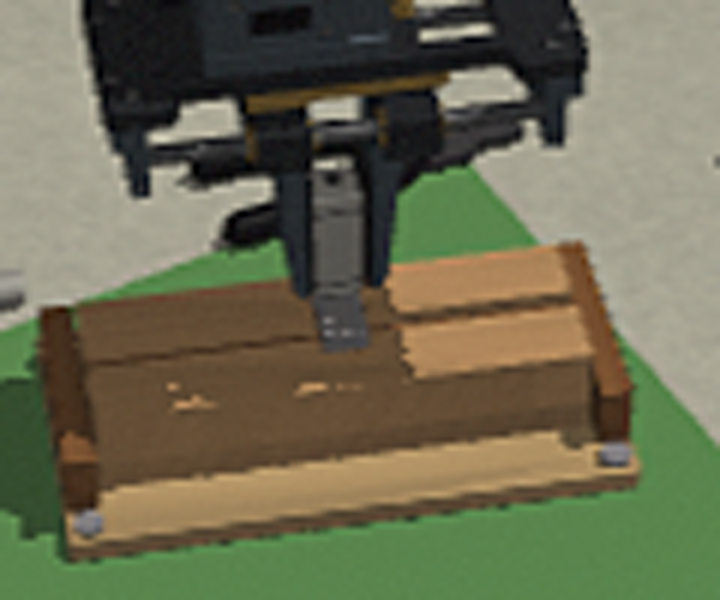

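View pics/w6.png

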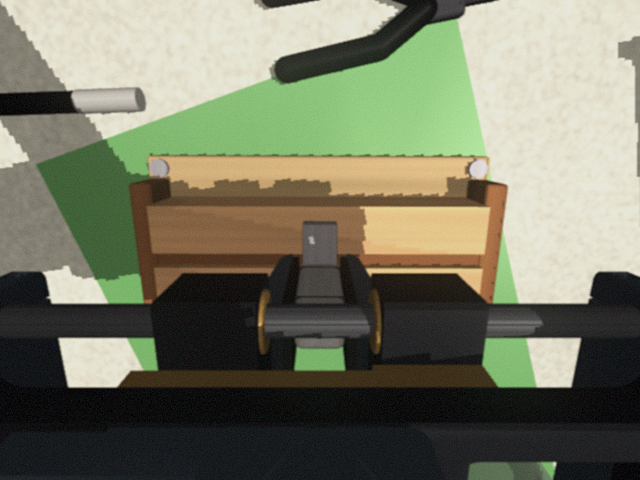

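Still free above the groove, at Fz about -1.8 N (just the gauge's weight). Lowering in small steps.

>>> apply_moves:
  plan:
    - {"jaw": 1,"delta_pos": [0,0,1],"spin": 0}
    - {"jaw": 1,"delta_pos": [0,0,2],"spin": 0}
    - {"jaw": 1,"delta_pos": [0,0,3],"spin": 0}
    - {"jaw": 1,"delta_pos": [0,0,4],"spin": 0}
    - {"jaw": 1,"delta_pos": [0,0,5],"spin": 0}
    - {"jaw": 1,"delta_pos": [0,0,6],"spin": 0}
    - {"jaw": 1,"delta_pos": [0,0,6],"spin": 0}
    - {"jaw": 1,"delta_pos": [0,0,6],"spin": 0}

```text
time_s: 9.85
ee_pos: [504.3, 38.7, 82.7]
ee_rot: [179.9, 0.0, 168.3]
force: [-0.0, -0.3, -2.2]
gripper_width: 20.1
```

>>> apply_moves:
  plan:
    - {"jaw": 1,"delta_pos": [0,0,1],"spin": 0}
    - {"jaw": 1,"delta_pos": [0,0,2],"spin": 0}
    - {"jaw": 1,"delta_pos": [0,0,2.5],"spin": 0}
    - {"jaw": 1,"delta_pos": [0,0,3],"spin": 0}
    - {"jaw": 1,"delta_pos": [0,0,3],"spin": 0}
    - {"jaw": 1,"delta_pos": [0,0,3],"spin": 0}
    - {"jaw": 1,"delta_pos": [0,0,3],"spin": 0}
    - {"jaw": 1,"delta_pos": [0,0,3],"spin": 0}

```text
time_s: 10.85
ee_pos: [504.3, 38.8, 79.7]
ee_rot: [179.9, 0.0, 168.3]
force: [0.6, -0.0, -1.1]
gripper_width: 20.1
```

>>> apply_moves:
  plan:
    - {"jaw": 1,"delta_pos": [0,0,0.5],"spin": 0}
    - {"jaw": 1,"delta_pos": [0,0,1],"spin": 0}
    - {"jaw": 1,"delta_pos": [0,0,1.5],"spin": 0}
    - {"jaw": 1,"delta_pos": [0,0,2],"spin": 0}
    - {"jaw": 1,"delta_pos": [0,0,2],"spin": 0}
    - {"jaw": 1,"delta_pos": [0,0,2],"spin": 0}
    - {"jaw": 1,"delta_pos": [0,0,2],"spin": 0}
    - {"jaw": 1,"delta_pos": [0,0,2],"spin": 0}

```text
time_s: 11.85
ee_pos: [504.4, 38.8, 77.9]
ee_rot: [179.9, 0.1, 168.3]
force: [-0.9, -0.9, 2.1]
gripper_width: 19.9
```

```bash
python3 -c "
from h import *
to(504.2,38.8,84,168.2)"
```

```text
t 11.85 pos [504.35  38.76  77.88] rot [1.7994e+02 6.0000e-02 1.6828e+02] F [-0.88 -0.94  2.1 ] w 19.9
delta [0.15, 0.01, -6.12] spin 0.0015
```

Touched at about TCP z 78. Pushing on.

>>> apply_moves:
  plan:
    - {"jaw": 1,"delta_pos": [0,0,0.5],"spin": 0}
    - {"jaw": 1,"delta_pos": [0,0,1],"spin": 0}
    - {"jaw": 1,"delta_pos": [0,0,1.5],"spin": 0}
    - {"jaw": 1,"delta_pos": [0,0,2],"spin": 0}
    - {"jaw": 1,"delta_pos": [0,0,2],"spin": 0}
    - {"jaw": 1,"delta_pos": [0,0,2],"spin": 0}
    - {"jaw": 1,"delta_pos": [0,0,2],"spin": 0}
    - {"jaw": 1,"delta_pos": [0,0,2],"spin": 0}

```text
time_s: 12.85
ee_pos: [504.3, 38.8, 75.9]
ee_rot: [179.9, 0.1, 168.3]
force: [-1.4, -0.9, 4.7]
gripper_width: 20.0
```

```bash
python3 -c "
from h import *
to(504.2,38.8,84,168.2)
im=cams.grab_frame('wrist');cv2.imwrite('pics/w7.png',im[:,:,::-1])
to(504.2,38.8,84,168.2)
crop('pics/w7.png','pics/w7c.png',100,150,540,300,1.8)"
```

```text
t 12.85 pos [504.35  38.77  75.88] rot [1.7994e+02 6.0000e-02 1.6828e+02] F [-1.44 -0.89  4.71] w 20.0
delta [0.14, 0.01, -8.12] spin 0.0014
t 12.9 pos [504.32  38.76  75.88] rot [1.7994e+02 6.0000e-02 1.6828e+02] F [-0.77  0.11  4.21] w 19.6
delta [0.12, 0.02, -8.12] spin 0.0014
```

View pics/w7c.png

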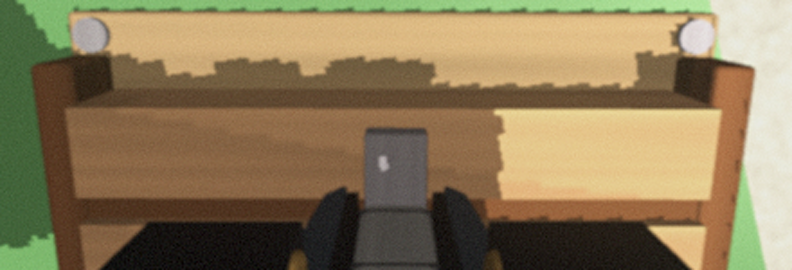

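>>> apply_moves:
  plan:
    - {"jaw": 1,"delta_pos": [0,0,0.4],"spin": 0}
    - {"jaw": 1,"delta_pos": [0,0,0.8],"spin": 0}
    - {"jaw": 1,"delta_pos": [0,0,1.2],"spin": 0}
    - {"jaw": 1,"delta_pos": [0,0,1.5],"spin": 0}
    - {"jaw": 1,"delta_pos": [0,0,1.5],"spin": 0}
    - {"jaw": 1,"delta_pos": [0,0,1.5],"spin": 0}
    - {"jaw": 1,"delta_pos": [0,0,1.5],"spin": 0}
    - {"jaw": 1,"delta_pos": [0,0,1.5],"spin": 0}

```text
time_s: 13.9
ee_pos: [504.3, 38.8, 74.4]
ee_rot: [179.9, 0.1, 168.3]
force: [-2.1, 0.2, 3.4]
gripper_width: 20.0
```

>>> apply_moves:
  plan:
    - {"jaw": 1,"delta_pos": [0,0,0.2],"spin": 0}
    - {"jaw": 1,"delta_pos": [0,0,0.4],"spin": 0}
    - {"jaw": 1,"delta_pos": [0,0,0.6],"spin": 0}
    - {"jaw": 1,"delta_pos": [0,0,0.8],"spin": 0}
    - {"jaw": 1,"delta_pos": [0,0,0.8],"spin": 0}
    - {"jaw": 1,"delta_pos": [0,0,0.8],"spin": 0}
    - {"jaw": 1,"delta_pos": [0,0,0.8],"spin": 0}
    - {"jaw": 1,"delta_pos": [0,0,0.8],"spin": 0}

```text
time_s: 14.9
ee_pos: [504.3, 38.8, 73.6]
ee_rot: [179.9, 0.1, 168.3]
force: [-0.8, 0.2, 4.0]
gripper_width: 20.2
```

>>> apply_moves:
  plan:
    - {"jaw": 1,"delta_pos": [0,0,0.2],"spin": 0}
    - {"jaw": 1,"delta_pos": [0,0,0.4],"spin": 0}
    - {"jaw": 1,"delta_pos": [0,0,0.6],"spin": 0}
    - {"jaw": 1,"delta_pos": [0,0,0.8],"spin": 0}
    - {"jaw": 1,"delta_pos": [0,0,0.8],"spin": 0}
    - {"jaw": 1,"delta_pos": [0,0,0.8],"spin": 0}
    - {"jaw": 1,"delta_pos": [0,0,0.8],"spin": 0}
    - {"jaw": 1,"delta_pos": [0,0,0.8],"spin": 0}

```text
time_s: 15.9
ee_pos: [504.4, 38.8, 72.8]
ee_rot: [179.9, 0.1, 168.3]
force: [-1.2, 0.7, 4.4]
gripper_width: 19.8
```

>>> apply_moves:
  plan:
    - {"jaw": 1,"delta_pos": [0,0,0.2],"spin": 0}
    - {"jaw": 1,"delta_pos": [0,0,0.4],"spin": 0}
    - {"jaw": 1,"delta_pos": [0,0,0.6],"spin": 0}
    - {"jaw": 1,"delta_pos": [0,0,0.8],"spin": 0}
    - {"jaw": 1,"delta_pos": [0,0,0.8],"spin": 0}
    - {"jaw": 1,"delta_pos": [0,0,0.8],"spin": 0}
    - {"jaw": 1,"delta_pos": [0,0,0.8],"spin": 0}
    - {"jaw": 1,"delta_pos": [0,0,0.8],"spin": 0}

```text
time_s: 16.9
ee_pos: [504.4, 38.8, 71.9]
ee_rot: [179.9, 0.1, 168.3]
force: [-1.2, 0.3, 3.7]
gripper_width: 19.9
```

>>> apply_moves:
  plan:
    - {"jaw": 1,"delta_pos": [0,0,0.2],"spin": 0}
    - {"jaw": 1,"delta_pos": [0,0,0.4],"spin": 0}
    - {"jaw": 1,"delta_pos": [0,0,0.6],"spin": 0}
    - {"jaw": 1,"delta_pos": [0,0,0.8],"spin": 0}
    - {"jaw": 1,"delta_pos": [0,0,0.8],"spin": 0}
    - {"jaw": 1,"delta_pos": [0,0,0.8],"spin": 0}
    - {"jaw": 1,"delta_pos": [0,0,0.8],"spin": 0}
    - {"jaw": 1,"delta_pos": [0,0,0.8],"spin": 0}

```text
time_s: 17.9
ee_pos: [504.4, 38.8, 71.1]
ee_rot: [179.9, 0.1, 168.3]
force: [-0.4, 0.5, 3.8]
gripper_width: 19.7
```

>>> apply_moves:
  plan:
    - {"jaw": 1,"delta_pos": [0,0,0.2],"spin": 0}
    - {"jaw": 1,"delta_pos": [0,0,0.4],"spin": 0}
    - {"jaw": 1,"delta_pos": [0,0,0.6],"spin": 0}
    - {"jaw": 1,"delta_pos": [0,0,0.7],"spin": 0}
    - {"jaw": 1,"delta_pos": [0,0,0.7],"spin": 0}
    - {"jaw": 1,"delta_pos": [0,0,0.7],"spin": 0}
    - {"jaw": 1,"delta_pos": [0,0,0.7],"spin": 0}
    - {"jaw": 1,"delta_pos": [0,0,0.7],"spin": 0}

```text
time_s: 18.9
ee_pos: [504.4, 38.8, 70.8]
ee_rot: [179.9, 0.1, 168.3]
force: [-1.1, 0.3, 6.9]
gripper_width: 19.9
```

```bash
python3 -c "
from h import *
to(504.2,38.8,84,168.2)
im=cams.grab_frame('scene');cv2.imwrite('pics/s8.png',im[:,:,::-1])
to(504.2,38.8,84,168.2)
crop('pics/s8.png','pics/s8c.png',290,170,390,250,7)
im=cams.grab_frame('wrist');cv2.imwrite('pics/w8.png',im[:,:,::-1])
to(504.2,38.8,84,168.2)
crop('pics/w8.png','pics/w8c.png',240,200,400,300,5)
"
```

```text
t 18.9 pos [504.39  38.76  70.77] rot [1.7994e+02 7.0000e-02 1.6828e+02] F [-1.08  0.27  6.87] w 19.9
delta [0.18, 0.01, -13.23] spin 0.0014
t 18.95 pos [504.38  38.78  70.73] rot [1.7994e+02 7.0000e-02 1.6828e+02] F [-1.71  0.74  7.17] w 19.9
delta [0.16, -0.0, -13.27] spin 0.0014
t 19.0 pos [504.37  38.79  70.73] rot [1.7994e+02 7.0000e-02 1.6828e+02] F [-1.56 -0.87  7.05] w 19.6
delta [0.15, -0.01, -13.27] spin 0.0014
```

View pics/s8c.png

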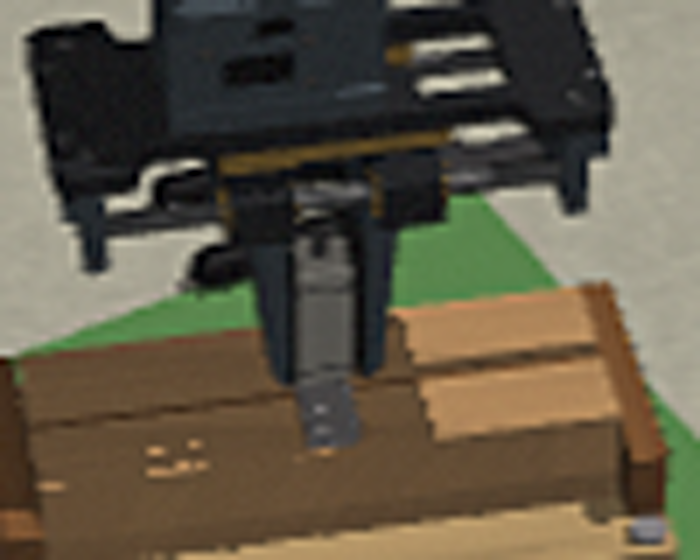

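View pics/w8c.png

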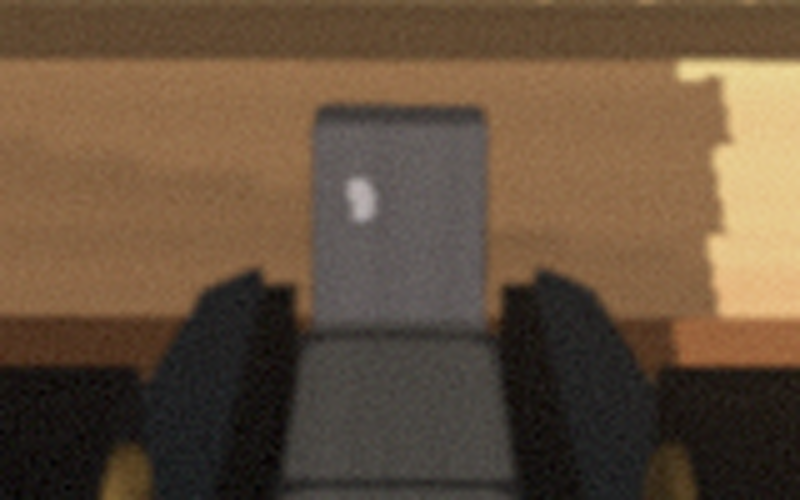

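The foot touched at about TCP z 71.0. Contact is about 8.7 N now, so I'll press on gently.

>>> apply_moves:
  plan:
    - {"jaw": 1,"delta_pos": [0,0,0.4],"spin": 0}
    - {"jaw": 1,"delta_pos": [0,0,0.5],"spin": 0}
    - {"jaw": 1,"delta_pos": [0,0,0.6],"spin": 0}
    - {"jaw": 1,"delta_pos": [0,0,0.7],"spin": 0}
    - {"jaw": 1,"delta_pos": [0,0,0.8],"spin": 0}
    - {"jaw": 1,"delta_pos": [0,0,0.8],"spin": 0}
    - {"jaw": 1,"delta_pos": [0,0,0.8],"spin": 0}
    - {"jaw": 1,"delta_pos": [0,0,0.8],"spin": 0}

```text
time_s: 20.0
ee_pos: [504.4, 38.8, 70.6]
ee_rot: [179.9, 0.1, 168.3]
force: [-3.3, -0.5, 9.5]
gripper_width: 19.9
```

```bash
python3 -c "
from h import *
to(504.2,38.8,84,168.2)"
```

```text
t 20.0 pos [504.41  38.77  70.57] rot [1.7993e+02 9.0000e-02 1.6828e+02] F [-3.27 -0.47  9.53] w 19.9
delta [0.19, 0.0, -13.43] spin 0.0015
```

>>> apply_moves:
  plan:
    - {"jaw": 1,"delta_pos": [0,0,0.7],"spin": 0}
    - {"jaw": 1,"delta_pos": [0,0,0.9],"spin": 0}
    - {"jaw": 1,"delta_pos": [0,0,1.1],"spin": 0}
    - {"jaw": 1,"delta_pos": [0,0,1.3],"spin": 0}
    - {"jaw": 1,"delta_pos": [0,0,1.3],"spin": 0}
    - {"jaw": 1,"delta_pos": [0,0,1.3],"spin": 0}
    - {"jaw": 1,"delta_pos": [0,0,1.3],"spin": 0}
    - {"jaw": 1,"delta_pos": [0,0,1.3],"spin": 0}

```text
time_s: 21.0
ee_pos: [504.4, 38.8, 70.3]
ee_rot: [179.9, 0.1, 168.3]
force: [-4.0, 0.1, 12.4]
gripper_width: 19.9
```

```bash
python3 -c "
from h import *
to(504.2,38.8,84,168.2)"
```

```text
t 21.0 pos [504.41  38.77  70.34] rot [1.7993e+02 1.1000e-01 1.6829e+02] F [-4.03  0.13 12.39] w 19.9
delta [0.18, 0.0, -13.66] spin 0.0015
```

About 14 N. Holding.

>>> apply_moves:
  plan:
    - {"jaw": 1,"delta_pos": [0,0,1.2],"spin": 0}
    - {"jaw": 1,"delta_pos": [0,0,1.2],"spin": 0}
    - {"jaw": 1,"delta_pos": [0,0,1.2],"spin": 0}
    - {"jaw": 1,"delta_pos": [0,0,1.2],"spin": 0}
    - {"jaw": 1,"delta_pos": [0,0,1.2],"spin": 0}
    - {"jaw": 1,"delta_pos": [0,0,1.2],"spin": 0}
    - {"jaw": 1,"delta_pos": [0,0,1.2],"spin": 0}
    - {"jaw": 1,"delta_pos": [0,0,1.2],"spin": 0}

```text
time_s: 22.0
ee_pos: [504.4, 38.8, 70.3]
ee_rot: [179.9, 0.1, 168.3]
force: [-4.2, -0.4, 12.4]
gripper_width: 19.9
```

```bash
python3 -c "
from h import *
to(504.2,38.8,130,168.2)
im=cams.grab_frame('scene');cv2.imwrite('pics/s9.png',im[:,:,::-1])
to(504.2,38.8,130,168.2)
crop('pics/s9.png','pics/s9c.png',290,170,390,250,7)"
```

```text
t 22.0 pos [504.42  38.79  70.28] rot [1.7992e+02 1.4000e-01 1.6829e+02] F [-4.24 -0.44 12.36] w 19.9
delta [0.07, 0.05, -59.72] spin 0.0015
t 22.05 pos [504.37  38.76  70.27] rot [1.7992e+02 1.3000e-01 1.6829e+02] F [-3.98 -0.83 13.89] w 20.1
delta [0.04, 0.08, -59.73] spin 0.0015
```

View pics/s9c.png

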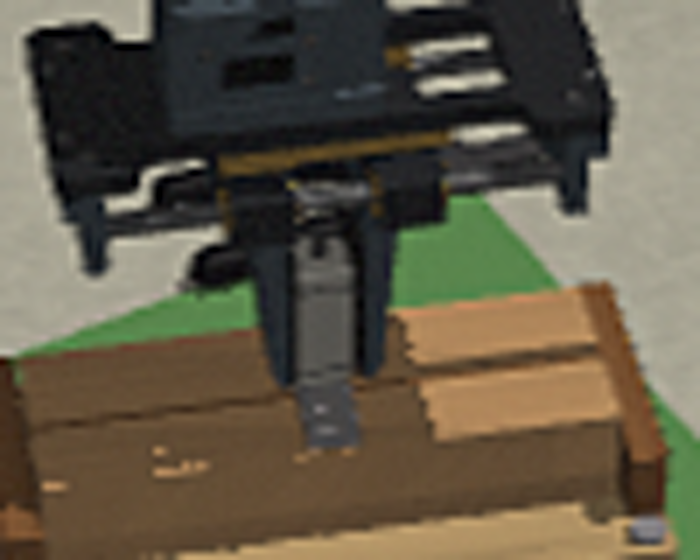

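Pressed at about 14–15 N with the foot flat on the beam and held for over a second. Lifting.

>>> apply_moves:
  plan:
    - {"jaw": 1,"delta_pos": [0,0,-5],"spin": 0}
    - {"jaw": 1,"delta_pos": [0,0,-15],"spin": 0}
    - {"jaw": 1,"delta_pos": [0,0,-35],"spin": 0}
    - {"jaw": 1,"delta_pos": [0,0,-60],"spin": 0}
    - {"jaw": 1,"delta_pos": [0,0,-70],"spin": 0}
    - {"jaw": 1,"delta_pos": [0,0,-70],"spin": 0}
    - {"jaw": 1,"delta_pos": [0,0,-70],"spin": 0}
    - {"jaw": 1,"delta_pos": [0,0,-70],"spin": 0}

```text
time_s: 23.05
ee_pos: [503.6, 38.7, 139.4]
ee_rot: [180.0, 0.0, 168.3]
force: [-0.7, -0.2, -0.9]
gripper_width: 19.7
```

```bash
python3 -c "
from h import *
to(524.2,-327.6,130,174.8)"
```

```text
t 23.05 pos [503.64  38.69 139.36] rot [1.7995e+02 3.0000e-02 1.6829e+02] F [-0.69 -0.21 -0.94] w 19.7
delta [-94.49, -354.49, 9.12] spin -0.1137
```

>>> apply_moves:
  plan:
    - {"jaw": 1,"delta_pos": [-14,-52,2],"spin": -0.02}
    - {"jaw": 1,"delta_pos": [-29,-110,4],"spin": -0.04}
    - {"jaw": 1,"delta_pos": [-45,-168,6],"spin": -0.06}
    - {"jaw": 1,"delta_pos": [-60,-226,9],"spin": -0.08}
    - {"jaw": 1,"delta_pos": [-75,-282,9],"spin": -0.1}
    - {"jaw": 1,"delta_pos": [-87,-328,9],"spin": -0.114}
    - {"jaw": 1,"delta_pos": [-94.5,-354.5,9],"spin": -0.114}
    - {"jaw": 1,"delta_pos": [-94.5,-354.5,9],"spin": -0.114}

```text
time_s: 24.05
ee_pos: [523.8, -329.4, 129.0]
ee_rot: [179.9, -0.0, 174.7]
force: [-0.6, -0.4, -2.4]
gripper_width: 20.2
```

```bash
python3 -c "
from h import *
im=cams.grab_frame('wrist')
to(524.2,-327.6,43,174.8)
im=cams.grab_frame('wrist');cv2.imwrite('pics/w10.png',im[:,:,::-1])
crop('pics/w10.png','pics/w10c.png',240,150,400,290,5)"
```

```text
t 24.1 pos [ 523.64 -327.78  129.06] rot [ 1.7988e+02 -6.0000e-02  1.7473e+02] F [ 0.5   0.3  -1.93] w 19.6
delta [-0.63, 0.05, 86.06] spin -0.0013
```

View pics/w10c.png

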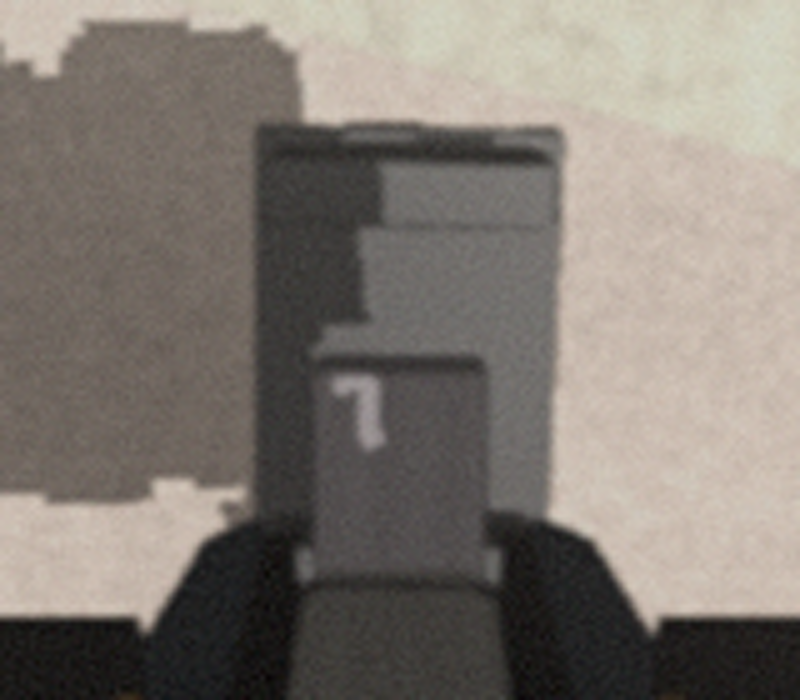

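Aligned over the stand. Lowering.

>>> apply_moves:
  plan:
    - {"jaw": 1,"delta_pos": [-0.6,0,20],"spin": -0.001}
    - {"jaw": 1,"delta_pos": [-0.6,0,45],"spin": -0.001}
    - {"jaw": 1,"delta_pos": [-0.6,0,65],"spin": -0.001}
    - {"jaw": 1,"delta_pos": [-0.6,0,75],"spin": -0.001}
    - {"jaw": 1,"delta_pos": [-0.6,0,80],"spin": -0.001}
    - {"jaw": 1,"delta_pos": [-0.6,0,83],"spin": -0.001}
    - {"jaw": 1,"delta_pos": [-0.6,0,83],"spin": -0.001}
    - {"jaw": 1,"delta_pos": [-0.6,0,83],"spin": -0.001}

```text
time_s: 25.15
ee_pos: [524.5, -327.0, 46.8]
ee_rot: [179.9, -0.0, 174.8]
force: [0.2, -0.2, -0.4]
gripper_width: 19.8
```

```bash
python3 -c "
from h import *
to(524.2,-327.6,41.2,174.8)"
```

```text
t 25.15 pos [ 524.52 -326.99   46.82] rot [ 1.7990e+02 -1.0000e-02  1.7484e+02] F [ 0.24 -0.18 -0.44] w 19.8
delta [0.26, -0.64, 5.62] spin 0.0007
```

>>> apply_moves:
  plan:
    - {"jaw": 1,"delta_pos": [0.2,-0.6,1.5],"spin": 0}
    - {"jaw": 1,"delta_pos": [0.2,-0.6,3],"spin": 0}
    - {"jaw": 1,"delta_pos": [0.2,-0.6,4.5],"spin": 0}
    - {"jaw": 1,"delta_pos": [0.2,-0.6,5.5],"spin": 0}
    - {"jaw": 1,"delta_pos": [0.2,-0.6,5.7],"spin": 0}
    - {"jaw": 1,"delta_pos": [0.2,-0.6,5.7],"spin": 0}
    - {"jaw": 1,"delta_pos": [0.2,-0.6,5.7],"spin": 0}
    - {"jaw": 1,"delta_pos": [0.2,-0.6,5.7],"spin": 0}

```text
time_s: 26.15
ee_pos: [524.2, -327.5, 41.3]
ee_rot: [179.9, -0.0, 174.8]
force: [-1.0, 0.1, 1.4]
gripper_width: 19.8
```

```bash
python3 -c "
from h import *
to(524.2,-327.6,41.2,174.8)"
```

```text
t 26.15 pos [ 524.16 -327.52   41.26] rot [ 1.7990e+02 -1.0000e-02  1.7485e+02] F [-1.01  0.09  1.35] w 19.8
delta [-0.04, -0.08, 0.06] spin 0.0008
```

It seated at the same height as it was picked up (41.3 vs 41.2), so there was no slip in the grip. Releasing and rising.

>>> apply_moves:
  plan:
    - {"jaw": 0.75,"delta_pos": [0,0,0],"spin": 0}
    - {"jaw": 0.7,"delta_pos": [0,0,0],"spin": 0}
    - {"jaw": 0.5,"delta_pos": [0,0,0],"spin": 0}
    - {"jaw": 0.2,"delta_pos": [0,0,0],"spin": 0}
    - {"jaw": 0.1,"delta_pos": [0,0,0],"spin": 0}
    - {"jaw": 0.1,"delta_pos": [0,0,-10],"spin": 0}
    - {"jaw": 0.1,"delta_pos": [0,0,-40],"spin": 0}
    - {"jaw": 0.1,"delta_pos": [0,0,-90],"spin": 0}

```text
time_s: 27.15
ee_pos: [523.3, -327.1, 131.3]
ee_rot: [179.8, -0.2, 174.8]
force: [0.8, 0.1, -0.4]
gripper_width: 81.5
```

```bash
python3 -c "
from h import *
to(524.2,-327.6,195,174.8)"
```

```text
t 27.15 pos [ 523.29 -327.13  131.25] rot [179.8   -0.19 174.84] F [ 0.78  0.05 -0.42] w 81.5
delta [-0.74, -0.17, -63.75] spin 0.0007
```

>>> apply_moves:
  plan:
    - {"jaw": 0.1,"delta_pos": [0,0,-40],"spin": 0}
    - {"jaw": 0.1,"delta_pos": [0,0,-64],"spin": 0}
    - {"jaw": 0.1,"delta_pos": [0,0,-64],"spin": 0}
    - {"jaw": 0.1,"delta_pos": [0,0,-64],"spin": 0}
    - {"jaw": 0.1,"delta_pos": [0,0,-64],"spin": 0}
    - {"jaw": 0.1,"delta_pos": [0,0,-64],"spin": 0}
    - {"jaw": 0.1,"delta_pos": [0,0,-64],"spin": 0}
    - {"jaw": 0.1,"delta_pos": [0,0,-64],"spin": 0}

```text
time_s: 28.15
ee_pos: [523.5, -327.3, 195.0]
ee_rot: [179.8, -0.2, 174.8]
force: [0.2, -0.1, 0.5]
gripper_width: 82.0
```

```bash
python3 -c "
from h import *
import pickle
to(491,305,130,93.2)
c=cams.calibration('wrist');im=cams.grab_frame('wrist');cv2.imwrite('pics/w11.png',im[:,:,::-1]);pickle.dump(c,open('w11.pkl','wb'))
crop('pics/w11.png','pics/w11c.png',240,140,400,280,5)"
```

```text
t 28.15 pos [ 523.47 -327.31  195.03] rot [179.79  -0.21 174.85] F [ 0.24 -0.09  0.5 ] w 82.0
delta [88.89, 626.6, 67.64] spin 1.425
```

View pics/w11c.png

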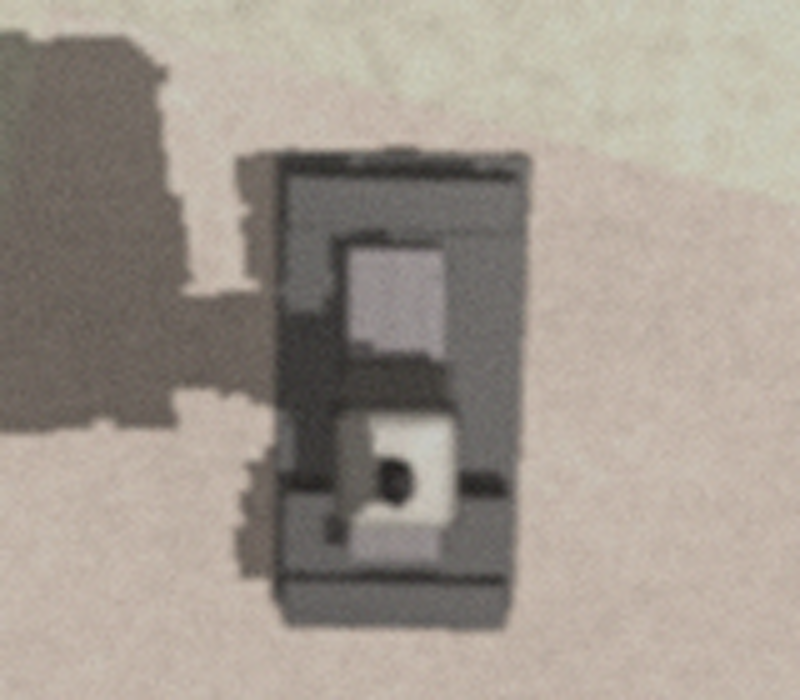

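The gauge is upright and seated as before, and its pin is visibly higher. The feel gives a depth of about 6.2 mm, so marker ≈ 62 mm. Heading to the marker.

>>> apply_moves:
  plan:
    - {"jaw": 0.1,"delta_pos": [7,50,0],"spin": 0.12}
    - {"jaw": 0.1,"delta_pos": [15,105,0],"spin": 0.25}
    - {"jaw": 0.1,"delta_pos": [23,160,0],"spin": 0.38}
    - {"jaw": 0.1,"delta_pos": [31,216,0],"spin": 0.51}
    - {"jaw": 0.1,"delta_pos": [39,272,0],"spin": 0.64}
    - {"jaw": 0.1,"delta_pos": [47,328,0],"spin": 0.77}
    - {"jaw": 0.1,"delta_pos": [55,384,0],"spin": 0.9}
    - {"jaw": 0.1,"delta_pos": [63,440,0],"spin": 1.03}

```text
time_s: 29.2
ee_pos: [500.1, 118.4, 197.3]
ee_rot: [-180.0, -0.3, 115.6]
force: [1.2, -0.4, 0.2]
gripper_width: 82.0
```

```bash
python3 -c "
from h import *
to(491,305,170,93.2)
print(ray('top',(135,190),0))"
```

```text
t 29.2 pos [500.12 118.36 197.25] rot [-179.99   -0.26  115.58] F [ 1.2  -0.39  0.19] w 82.0
delta [172.16, 72.36, 28.03] spin 0.3906
[682.20658416 409.5708212    0.        ]
```

>>> apply_moves:
  plan:
    - {"jaw": 0.3,"delta_pos": [43,18,5],"spin": 0.1}
    - {"jaw": 0.3,"delta_pos": [90,38,10],"spin": 0.22}
    - {"jaw": 0.3,"delta_pos": [135,56,15],"spin": 0.34}
    - {"jaw": 0.3,"delta_pos": [172,72,20],"spin": 0.39}
    - {"jaw": 0.3,"delta_pos": [172,72,20],"spin": 0.39}
    - {"jaw": 0.3,"delta_pos": [172,72,20],"spin": 0.39}
    - {"jaw": 0.3,"delta_pos": [172,72,20],"spin": 0.39}
    - {"jaw": 0.3,"delta_pos": [172,72,20],"spin": 0.39}

```text
time_s: 30.2
ee_pos: [491.0, 303.7, 178.3]
ee_rot: [-179.9, -0.2, 93.2]
force: [-0.7, -1.2, -0.2]
gripper_width: 63.6
```

```bash
python3 -c "
from h import *
import pickle
c=cams.calibration('wrist');im=cams.grab_frame('wrist');cv2.imwrite('pics/w12.png',im[:,:,::-1]);pickle.dump(c,open('w12.pkl','wb'))
to(491,305,25,93.2)"
```

```text
t 30.25 pos [490.98 303.81 178.3 ] rot [-179.91   -0.24   93.17] F [-0.59 -0.49 -0.53] w 63.9
delta [0.55, 0.34, 153.3] spin -0.0006
```

View pics/w12.png

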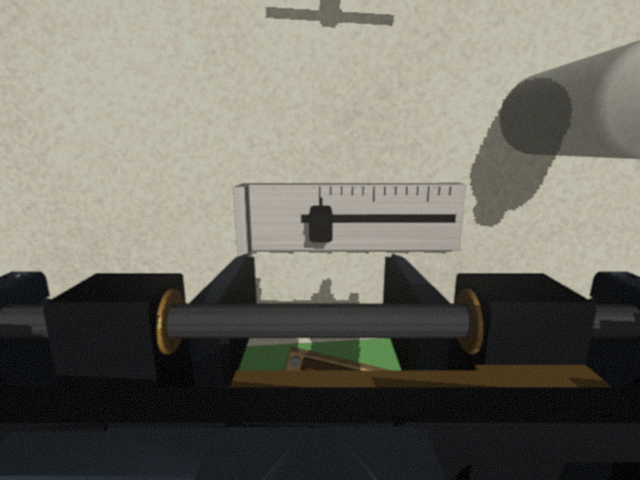

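Marker at pixel (320,223), sitting on the long zero tick, and aligned with the tool.

```bash
python3 -c "
from h import *
import pickle
c=pickle.load(open('w12.pkl','rb'))
print(ray('wrist',(320,222),54.5,c),[ray('wrist',p,14,c).round(1) for p in [(320.5,195),(374,195),(428,195),(303,218),(455,219)]])
to(491,305,26,93.2)"
```

```text
[491.69892064 310.32560021  54.5       ] [array([491.2, 327.2,  14. ]), array([540.5, 329.9,  14. ]), array([590.3, 332.7,  14. ]), array([476. , 304.6,  14. ]), array([618.5, 311.7,  14. ])]
t 30.25 pos [490.98 303.81 178.3 ] rot [-179.91   -0.24   93.17] F [-0.59 -0.49 -0.53] w 63.9
delta [0.55, 0.33, 152.3] spin -0.0006
```

>>> apply_moves:
  plan:
    - {"jaw": 0.3,"delta_pos": [1,0.5,35],"spin": 0}
    - {"jaw": 0.3,"delta_pos": [1,0.5,75],"spin": 0}
    - {"jaw": 0.3,"delta_pos": [1,0.5,110],"spin": 0}
    - {"jaw": 0.3,"delta_pos": [1,0.5,135],"spin": 0}
    - {"jaw": 0.3,"delta_pos": [1,0.5,147],"spin": 0}
    - {"jaw": 0.3,"delta_pos": [1,0.5,153],"spin": 0}
    - {"jaw": 0.3,"delta_pos": [1,0.5,153],"spin": 0}
    - {"jaw": 0.3,"delta_pos": [1,0.5,153],"spin": 0}
  squeeze: 20

```text
time_s: 31.25
ee_pos: [491.8, 305.8, 26.3]
ee_rot: [180.0, -0.3, 93.2]
force: [-0.1, 0.1, -0.7]
gripper_width: 64.1
```

>>> apply_moves:
  plan:
    - {"jaw": 0.5,"delta_pos": [0,0,0],"spin": 0}
    - {"jaw": 0.7,"delta_pos": [0,0,0],"spin": 0}
    - {"jaw": 0.8,"delta_pos": [0,0,0],"spin": 0}
    - {"jaw": 0.9,"delta_pos": [0,0,0],"spin": 0}
    - {"jaw": 0.9,"delta_pos": [0,0,0],"spin": 0}
    - {"jaw": 0.9,"delta_pos": [0,0,0],"spin": 0}
    - {"jaw": 0.9,"delta_pos": [0,0,0],"spin": 0}
    - {"jaw": 0.9,"delta_pos": [0,0,0],"spin": 0}

```text
time_s: 32.25
ee_pos: [491.7, 305.8, 26.2]
ee_rot: [-180.0, -0.3, 93.2]
force: [-0.3, 0.0, 0.3]
gripper_width: 19.9
```

```bash
python3 -c "
from h import *
to(491.2+61.9,305.5+3.2,25,93.2)"
```

```text
t 32.25 pos [491.72 305.78  26.24] rot [-180.     -0.29   93.17] F [-0.35  0.02  0.35] w 19.9
delta [-0.48, 61.45, 1.24] spin -0.0006
```

>>> apply_moves:
  plan:
    - {"jaw": 0.9,"delta_pos": [0,8,0],"spin": 0}
    - {"jaw": 0.9,"delta_pos": [0,20,0],"spin": 0}
    - {"jaw": 0.9,"delta_pos": [0,33,0],"spin": 0}
    - {"jaw": 0.9,"delta_pos": [0,45,0],"spin": 0}
    - {"jaw": 0.9,"delta_pos": [0,54,0],"spin": 0}
    - {"jaw": 0.9,"delta_pos": [0,60,0],"spin": 0}
    - {"jaw": 0.9,"delta_pos": [0,61.5,0],"spin": 0}
    - {"jaw": 0.9,"delta_pos": [0,61.5,0],"spin": 0}

```text
time_s: 33.25
ee_pos: [553.6, 309.3, 26.3]
ee_rot: [179.9, -0.3, 93.2]
force: [-0.4, 0.8, 0.5]
gripper_width: 19.9
```

>>> apply_moves:
  plan:
    - {"jaw": 0.8,"delta_pos": [0,0,0],"spin": 0}
    - {"jaw": 0.7,"delta_pos": [0,0,0],"spin": 0}
    - {"jaw": 0.5,"delta_pos": [0,0,0],"spin": 0}
    - {"jaw": 0.4,"delta_pos": [0,0,0],"spin": 0}
    - {"jaw": 0.3,"delta_pos": [0,0,0],"spin": 0}
    - {"jaw": 0.3,"delta_pos": [0,0,-30],"spin": 0}
    - {"jaw": 0.3,"delta_pos": [0,0,-80],"spin": 0}
    - {"jaw": 0.3,"delta_pos": [0,0,-135],"spin": 0}

```text
time_s: 34.25
ee_pos: [553.0, 308.3, 162.0]
ee_rot: [-180.0, -0.3, 93.2]
force: [1.2, -0.1, -0.2]
gripper_width: 63.6
```

>>> apply_moves:
  plan:
    - {"jaw": 0.3,"delta_pos": [0,-20,-30],"spin": 0}
    - {"jaw": 0.3,"delta_pos": [0,-40,-30],"spin": 0}
    - {"jaw": 0.3,"delta_pos": [0,-40,-30],"spin": 0}
    - {"jaw": 0.3,"delta_pos": [0,-40,-30],"spin": 0}
    - {"jaw": 0.3,"delta_pos": [0,-40,-30],"spin": 0}
    - {"jaw": 0.3,"delta_pos": [0,-40,-30],"spin": 0}
    - {"jaw": 0.3,"delta_pos": [0,-40,-30],"spin": 0}
    - {"jaw": 0.3,"delta_pos": [0,-40,-30],"spin": 0}

```text
time_s: 35.25
ee_pos: [513.2, 306.0, 191.9]
ee_rot: [-180.0, -0.3, 93.2]
force: [1.2, 0.0, 0.0]
gripper_width: 63.7
```

```bash
python3 -c "
from h import *
import pickle
to(491,305,25,93.2)
c=cams.calibration('wrist')
for n in ['wrist','scene','top']:
  im=cams.grab_frame(n);cv2.imwrite('pics/e_%s.png'%n,im[:,:,::-1])
crop('pics/e_wrist.png','pics/e_wc.png',220,160,500,270,2.8)
crop('pics/e_scene.png','pics/e_sc.png',150,240,230,320,6)"
```

```text
t 35.25 pos [513.24 305.96 191.92] rot [-179.98   -0.25   93.17] F [1.25 0.   0.05] w 63.7
delta [-0.46, -22.21, 166.92] spin -0.0005
```

View pics/e_wc.png

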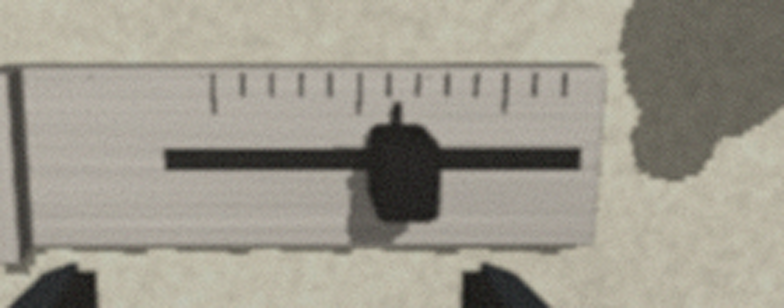

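View pics/e_sc.png

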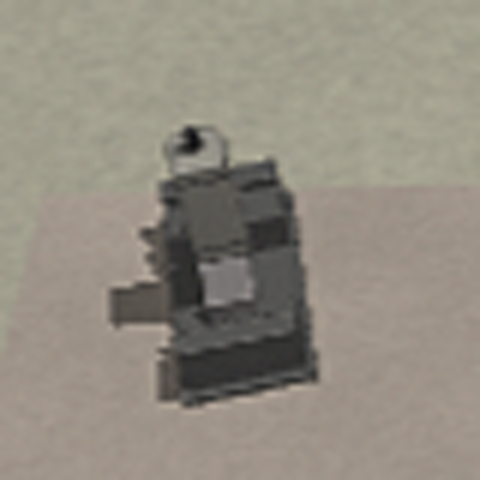

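View pics/e_top.png

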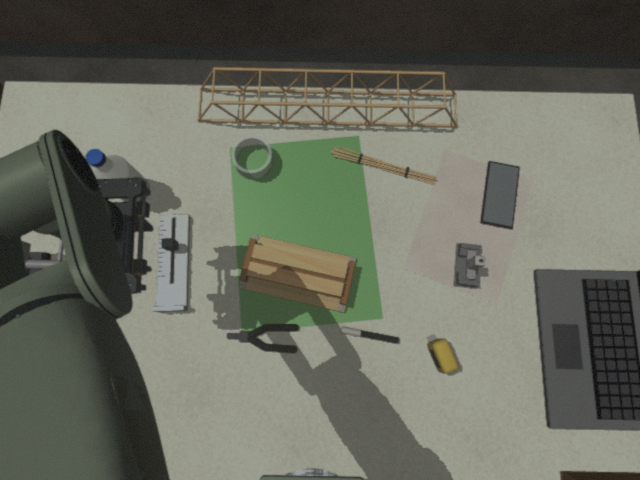

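The marker pointer sits at tick 6.2–6.3. The gauge is upright on its stand and the bystanders are where they were. Handing in.

```bash
python3 -c "
from workcell import env
print(env.job_done())"
```

```text
the job is handed in; nothing more can be done
None
```

The job is handed in, at about 35 s of the 72 s allowed; no verdict was reported.

- **Pressing:** I set the gauge across the groove near the beam's middle and pressed it with about 14–15 N, after subtracting the gauge's weight. That was held for more than a second, and no force reading at the end of a step went above about 15.6 N. A sideways force of about 4 N showed while pressing, but the gauge did not shift or tilt measurably.
- **Depth by feel:** The probe touched at TCP z 77.9 mm and the foot at about 71.0 mm. Allowing for the rubber pad, the probe went in about 6.8 mm, so the groove is about 6.2 mm deep. The pin's rise in the wrist picture agrees only roughly, at about 8 ± 2 mm.
- **Gauge back on its stand:** It seated at TCP z 41.3 mm, against 41.2 mm when it was picked up. The pictures show it upright in its original place.
- **Marker:** It was slid to about 62 mm. In the last wrist picture its pointer reads about 6.2–6.3 ticks.
- **Everything else:** The gripper was clear of everything, and the bystanders in the last top picture looked unmoved. The bottle was partly hidden by the arm in that picture.

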